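Set the nut cracker's gap and load it from two scoops

TASK

Get the nut cracker ready: first turn its knob until the black pointer is in line with the red mark and leave it so; only then tip every walnut from the scoops through the green funnel into the clear drum. Stand both scoops, empty and upright, on the wooden board, and do not disturb the jar, grater or pot lid.

Things in the scene. Friction and masses are not known exactly. Their poses are not given: they have to be found in the camera images.
- mill: grey countertop nut cracker, fixed; base 130 x 320 x 30 mm, origin at the centre of its underside; z up, its y axis runs along its long side from the knob end to the funnel end. Deck (50 mm high) on the -y half carries the knob and the scale; the clear drum with the green funnel stands on the +y half
- knob_grip (a point): centre of the knob's bar grip, on the vertical turning axis, 87 mm above the counter, at (-28, -85) mm in the mill frame. Black bar 46 mm long, 14 mm thick, 32 mm tall (its top 7 mm above this point) on a 48 mm disc whose top is 23 mm below this point; the frame turns with the knob and its x axis lies along the bar
- knob (a joint): angle of the knob in rad, 0 to 7.5; grows when it is turned clockwise seen from above; 0 has the bar along the mill's x axis. Each rad drives the pointer 10 mm towards the funnel (mill +y)
- pointer_tip (a point): tip of the black pointer (3 mm wide, 20 mm long blade on a 12 mm carriage) that slides along the white scale on the deck, on the side of the knob away from the robot; frame parallel to the mill's
- mark_tip (a point): tip of the red mark (3 mm wide, 24 mm long) fixed somewhere along the same scale, on the far side of the scale's long line from the pointer; frame parallel to the mill's. Pointer and mark are in line when both have the same y in this frame; the pointer always starts on the -y side of the mark
- funnel_mouth (a point): centre of the mouth of the green funnel, at rim height (173 mm above the counter); inner width 150 mm at the rim narrowing to 72 mm at 65 mm below
- drum_floor (a point): centre of the inner floor of the clear drum under the funnel, 35 mm above the counter; inner radius 46 mm, 75 mm from floor to drum top
- board: wooden board lying on the counter, 200 (its x) x 260 (its y) x 14 mm, fixed; origin at the centre of its underside
- jar: bystander: white ceramic clip-top jar, 104 mm wide, 141 mm tall; origin under its centre
- grater: bystander: upright steel box grater, 92 x 65 mm, 220 mm tall; origin under its centre
- pot_lid: bystander: aluminium pot lid lying flat, 176 mm across, 42 mm high with its knob; origin under its centre
- scoop_a: steel scoop, 0.16 kg, origin under its tray's middle: tray 82 mm wide, x -57 to +60 mm, floor 4 mm thick, walls 34 mm high at back (-x) and sides; front (+x) open, its last 30 mm of floor ramps up to the lip at (60, 0, 12) mm, so tip it forward by 35 degrees or more to pour. Dark bar handle along x, -58 to +24 mm, 16 mm thick, 56 to 78 mm high, on a post at the back
- scoop_a_grip (a point): point to grip on the bar handle: (-15, 0, 67) mm in the scoop frame; fingers close along the scoop's y
- scoop_b: blue scoop, 0.16 kg, origin under its tray's middle: tray 82 mm wide, x -57 to +60 mm, floor 4 mm thick, walls 34 mm high at back (-x) and sides; front (+x) open, its last 30 mm of floor ramps up to the lip at (60, 0, 12) mm, so tip it forward by 35 degrees or more to pour. Dark bar handle along x, -58 to +24 mm, 16 mm thick, 56 to 78 mm high, on a post at the back
- scoop_b_grip (a point): point to grip on the bar handle: (-15, 0, 67) mm in the scoop frame; fingers close along the scoop's y
- nut_1: whole walnut, a 30 mm ball, 14 g, origin at its centre; absent in some runs; starts in scoop_a
- nut_2: whole walnut, a 30 mm ball, 14 g, origin at its centre; absent in some runs; starts in scoop_a
- nut_3: whole walnut, a 30 mm ball, 14 g, origin at its centre; absent in some runs; starts in scoop_a
- nut_4: whole walnut, a 30 mm ball, 14 g, origin at its centre; absent in some runs; starts in scoop_a
- nut_5: whole walnut, a 30 mm ball, 14 g, origin at its centre; absent in some runs; starts in scoop_b
- nut_6: whole walnut, a 30 mm ball, 14 g, origin at its centre; absent in some runs; starts in scoop_b
- nut_7: whole walnut, a 30 mm ball, 14 g, origin at its centre; absent in some runs; starts in scoop_b
- nut_8: whole walnut, a 30 mm ball, 14 g, origin at its centre; absent in some runs; starts in scoop_b
Mind the look-alikes: they are no part of the job. Leave any pink look-alike of the scoop_a alone. Of the things that look like the scoop_b, the smaller one is meant.

How it is judged (in metres and radians):
On the way, in this order (a step that is already met when the one before it is completed fails the run):
1. the pointer is in line with the red mark (within 2.5 mm) (y of pointer_tip in the frame of mark_tip between -0.0025 and 0.0025 m), for 0.5 s.
2. every walnut lies in the drum (horizontal distance between each of nut_1, nut_2, nut_3, nut_4, nut_5, nut_6, nut_7, nut_8 and drum_floor below 0.046 m and z of each of nut_1, nut_2, nut_3, nut_4, nut_5, nut_6, nut_7, nut_8 in the frame of drum_floor below 0.075 m), for 0.3 s.
At the end, for the whole second after the job is handed in: the pointer is within 2.5 mm of the red mark (along the scale), every walnut lies in the drum below the funnel, and both scoops stand upright (within 0.1 rad) and at rest on the board (centres at least 10 mm inside its edges) (all of step 1 and all of step 2 and x of scoop_a in the frame of board between -0.09 and 0.09 m and y of scoop_a in the frame of board between -0.12 and 0.12 m and z of scoop_a in the frame of board between 0.008 and 0.02 m and angle between each of scoop_a, scoop_b's own z axis and vertical below 0.1 rad and linear speed of each of scoop_a, scoop_b below 0.02 m/s and x of scoop_b in the frame of board between -0.09 and 0.09 m and y of scoop_b in the frame of board between -0.12 and 0.12 m and z of scoop_b in the frame of board between 0.008 and 0.02 m); the robot touches nothing.
It fails at once if a walnut goes into the drum while the pointer is more than 4 mm off the mark (not (y of pointer_tip in the frame of mark_tip between -0.004 and 0.004 m) and ((horizontal distance between nut_1 and drum_floor below 0.046 m and z of nut_1 in the frame of drum_floor below 0.075 m) or (horizontal distance between nut_2 and drum_floor below 0.046 m and z of nut_2 in the frame of drum_floor below 0.075 m) or (horizontal distance between nut_3 and drum_floor below 0.046 m and z of nut_3 in the frame of drum_floor below 0.075 m) or (horizontal distance between nut_4 and drum_floor below 0.046 m and z of nut_4 in the frame of drum_floor below 0.075 m) or (horizontal distance between nut_5 and drum_floor below 0.046 m and z of nut_5 in the frame of drum_floor below 0.075 m) or (horizontal distance between nut_6 and drum_floor below 0.046 m and z of nut_6 in the frame of drum_floor below 0.075 m) or (horizontal distance between nut_7 and drum_floor below 0.046 m and z of nut_7 in the frame of drum_floor below 0.075 m) or (horizontal distance between nut_8 and drum_floor below 0.046 m and z of nut_8 in the frame of drum_floor below 0.075 m))).
It fails at once if the jar is moved by more than 30 mm (distance of jar from where it was at the start of the episode above 0.03 m).
It fails at once if the grater is moved by more than 30 mm (distance of grater from where it was at the start of the episode above 0.03 m).
It fails at once if the pot lid is moved by more than 30 mm (distance of pot_lid from where it was at the start of the episode above 0.03 m).
Of nut_1, nut_2, nut_3, nut_4, nut_5, nut_6, nut_7, nut_8 only 4 to 8 are there at a start; the rules pass over those that are not, and their reading is None.
At some moment in a run one of scoop_a, scoop_b may be knocked a few centimetres aside while the robot is not near it.
It also fails if it takes over 200 s, if anything falls off the work surface, if the arm or the gripper's body presses on something with over 40 N, if the wrist force passes 120 N, or if a joint passes its speed limit or range.

ROBOT

A 7-joint arm with a two-finger parallel gripper is mounted at the origin on the work surface. World frame = base frame: x ahead of the robot, y to its left, z up, the work surface at z = 0. Lengths are in m, angles in degrees, forces in N, time in s.
With the tool pointing down it reaches from about 0.425 to 1.025 m from the base axis. Payload 3.6 kg.
Tool frame: the origin (TCP) lies at the very end of the fingers, on their centre line; the grasp point (between the pads) lies 19 mm behind it; z points along the fingers, y is the line along which they close (so a half turn about z gives the same grasp; the last joint's range is limited). The gripper opens to 85 mm and grips with 20 to 120 N. Pads are 22 mm wide; open, the fingers measure 114 mm over their backs; the gripper's body (76 mm by 85 mm) begins 54 mm behind the grasp point. The pads swing forward as they close: fully open they stand 13 mm farther back than shut.
Start: joints at [-5.357, 33.873, 2.773, 92.16, -1.908, 54.013, -1.931], TCP at [0.725, 0, 0.231] pointing down, gripper open.
Joint ranges: [-153.93, 153.93], [-27.13, 128.08], [-72.61, 78.16], [10.71, 143.7], [-87.88, 267.88], [4.46, 118.87], [-176.78, 176.78]. Speed limits (degrees/s): [147.25, 147.25, 180, 180, 180, 180, 180].

INTERFACE

Orientations are given as [roll, pitch, yaw] about the fixed x, y, z axes, in that order (R = Rz(yaw) Ry(pitch) Rx(roll)).
In Python, from rig import readout, camera, camera_info, manip, nets gives the robot as it stands.
- The arm moves only by the tool arm_command, never from a script. Its argument "rows" is a list of rows, each a list of 7 numbers: the turn, a rotation vector about the tool's x, y, z in rad, then the shift along the tool's x, y, z in cm, then the opening, from 0 (shut) to 1 (fully open). In form: [[ax, ay, az, x, y, z, jaw], ...]. A call has exactly 5 rows; each row is the pose to reach, as a shift and turn from the pose commanded when the call began, along the tool's axes at that moment; what a row does not reach only later rows make up. A row lasts 1/12 s, in which the tool goes at most 41.7 mm and 7.16 degrees, less where a joint would pass 70% of its speed; a pose out of reach is approached as far as the arm can. A call with a gripper value outside its range is refused whole. The fingers move at their own pace and stop on an object; "force" is the grip in N (left out, the last holds). Time passes only in rows, so rows that repeat a pose let the fingers close, or fill a call up. It gives the time, the measured TCP pose, the force, the opening and the grip force at its end, in the units of the state.
- readout.get_obs(): the state, without advancing time (a new reading comes with each control period).
- camera(name): name is "scene" or "side" or "wrist"; returns (picture, depth): 480x640x3 uint8, red, green, blue; 480x640 float32, m along the optical axis (not along the pixel's ray), 0 where there is no reading.
- camera_info(name): a dict with "K" (3x3 intrinsics, pixels), "origin" and "rotation" of the camera in the world; the wrist camera has in their place "T_tool_cam" (4x4, takes a point from camera to tool coordinates, whose origin is the TCP and whose axes are the flange's). Camera axes: x right, y down, z forward; pixel columns grow to the right and rows downward; lengths in m; the calibration is good to about 2 mm. A picture is of the moment at which its call begins: read the wrist's pose just before it. camera_info takes no time and is no camera call.
- manip.close_job(): hands the job in; it is judged then, once.
Trained networks look in the newest picture that a camera, given by its name, has taken for a name from the list of things; names that differ only in an ending like _2 or _b are one class to them, and where a whole thing is asked for, a point or a joint stands for the part that bears it (a point fixed in the world has none). Each returns a list of dicts, best first, with "score" (0 to 1); they miss things now and then, are a little off and sometimes report something else, mostly with a low value. They report only what shows in the picture. A call takes as long as a camera call. They do not tell look-alikes from the thing itself.
- nets.recognise(camera, thing): "at" ([x, y, z] in m, in world coordinates, good to about 4 mm: the middle of the surface that is visible of it).
- nets.cut_out(camera, thing): "mask" (480x640 bool, what is visible of it).
- nets.landmark_of(camera, thing): "at" ([x, y, z] in m, in world coordinates, good to about 4 mm: a listed point, or the origin of a listed thing).
The state is a dict: "t": time; "joints": joint angles; "joint_vel": joint speeds; "tau": joint torques, N m; "ee_pos": TCP position; "ee_rot": TCP orientation; "wrist_force": force on the tool from outside, world axes, zero at the start; "ft_torque": the same for the moment, N m; "gripper_width": finger opening in m; "grip_force": force on a finger pad.
Only numpy, scipy, OpenCV 4.12 (cv2) and the standard library are available. Lean on these libraries where they do the work, as an engineer would, in place of code of your own. Each camera call takes 0.05 s, during which the arm holds its last target. There are 200 camera calls.

## Working session

There is one attempt and no reset: what is moved stays moved. The work goes in short steps, Python scripts to look and compute and a tool call to move; the robot and the scene stay as the last step left them, time stands still between calls to the robot, and variables do not carry over. Pictures are saved under pics/ and viewed, at most 17 in all, crops included, and the job is handed in when it is done.

Besides the shell and the picture viewer there is one more tool, called after "Request:" as name(argument=value, ...), one argument or row to a line, values as JSON. arm_command: Moves the arm, as the interface text tells. Its arguments: {"type":"object","properties":{"rows":{"type":"array"},"force":{"type":"number"}},"required":["rows"]}

```bash
mkdir -p pics; ls; cat > h.py <<'E'
import numpy as np, cv2, json
from scipy.spatial.transform import Rotation as R
from rig import readout, camera, camera_info, manip, nets
np.set_printoptions(precision=4, suppress=True)
def tool(o=None):
    o=o or readout.get_obs()
    T=np.eye(4); T[:3,:3]=R.from_euler('xyz',o['ee_rot'],degrees=True).as_matrix(); T[:3,3]=o['ee_pos']; return T
def campose(n):
    i=camera_info(n)
    if n=='wrist': return np.array(i['K']), tool()@np.array(i['T_tool_cam'])
    T=np.eye(4); T[:3,:3]=i['rotation']; T[:3,3]=i['origin']; return np.array(i['K']),T
def cloud(n):
    K,T=campose(n); p,d=camera(n)
    v,u=np.mgrid[:480,:640]
    P=np.stack([(u-K[0,2])/K[0,0]*d,(v-K[1,2])/K[1,1]*d,d],-1)@T[:3,:3].T+T[:3,3]
    P[d==0]=np.nan
    return p,P
def proj(n,x,K=None,T=None):
    if K is None: K,T=campose(n)
    c=(np.asarray(x)-T[:3,3])@T[:3,:3]; q=c@K.T; return q[...,:2]/q[...,2:]
def save(f,p): cv2.imwrite('pics/'+f,cv2.cvtColor(p,cv2.COLOR_RGB2BGR))
E
python3 - <<'E'
from h import *
o=readout.get_obs(); print(o)
for n in ['scene','side']:
    p,P=cloud(n); save(n+'0.png',p); np.savez('/tmp/'+n+'0.npz',p=p,P=P)
    print(n,camera_info(n))
    for t in ['mill','knob_grip','pointer_tip','mark_tip','funnel_mouth','board','jar','grater','pot_lid','scoop_a','scoop_b','scoop_a_grip']:
        print(n,t,[(np.round(r['at'],3).tolist(),round(r['score'],2)) for r in nets.landmark_of(n,t)][:5])
E
```

```text
pics
{'t': 0.0, 'joints': array([-5.3561, 33.9245,  2.766 , 92.2364, -1.906 , 54.0142, -1.9322]), 'joint_vel': array([ 0.102 ,  0.0138, -0.0686,  0.0045, -0.0458, -0.0441,  0.0152]), 'tau': array([  0.0004, -54.8685,   1.5467, -19.8121,   0.0094,   0.0089,
        -0.    ]), 'ee_pos': array([ 0.7242, -0.    ,  0.2302]), 'ee_rot': array([-179.8712,    0.008 ,   90.0045]), 'wrist_force': array([-0.2579,  0.1652, -0.5746]), 'ft_torque': array([ 0.018 , -0.0208, -0.0017]), 'grip_force': 0.0, 'gripper_width': 0.08528784160117307}
scene {'K': array([[550.6862,   0.    , 326.3069],
       [  0.    , 550.6862, 245.504 ],
       [  0.    ,   0.    ,   1.    ]]), 'origin': array([ 1.4515, -0.7738,  1.6314]), 'rotation': array([-143.0896,   -0.428 ,   57.7446])}
scene mill [([0.658, -0.152, -0.002], 0.95), ([0.427, -0.301, 0.0], 0.62)]
scene knob_grip [([0.64, -0.232, 0.088], 0.53), ([0.423, -0.06, 0.001], 0.28)]
scene pointer_tip []
scene mark_tip []
scene funnel_mouth [([0.646, -0.054, 0.174], 0.6)]
scene board [([0.505, 0.276, -0.002], 0.64), ([0.468, -0.485, 0.002], 0.29)]
scene jar [([0.74
[... 974 characters left out ...]
, 0.58)]
side pointer_tip []
side mark_tip []
side funnel_mouth [([0.642, -0.056, 0.173], 0.59), ([0.427, -0.043, 0.02], 0.52)]
side board [([0.504, 0.276, -0.004], 0.94), ([0.385, -0.032, 0.021], 0.44), ([0.468, -0.487, -0.0], 0.31)]
side jar [([0.737, 0.315, -0.0], 0.91), ([0.645, -0.431, 0.001], 0.41)]
side grater [([0.646, -0.433, 0.003], 0.57)]
side pot_lid [([0.467, -0.484, 0.003], 0.91)]
side scoop_a [([0.423, -0.058, 0.002], 0.85), ([0.424, -0.298, -0.0], 0.63), ([0.378, -0.686, -0.002], 0.58)]
side scoop_b [([0.423, -0.058, 0.002], 0.85), ([0.424, -0.298, -0.0], 0.63), ([0.378, -0.686, -0.002], 0.58)]
side scoop_a_grip [([0.405, -0.293, 0.063], 0.85), ([0.378, -0.705, 0.064], 0.78)]
```

```bash
sed -i "s/T\[:3,:3\]=i\['rotation'\]/T[:3,:3]=R.from_euler('xyz',i['rotation'],degrees=True).as_matrix()/" h.py
python3 - <<'E'
from h import *
for n in ['scene','side']:
    p,P=cloud(n); np.savez('/tmp/'+n+'0.npz',p=p,P=P)
    for x in [(0.226,.367,0),(.426,-.059,0),(.425,-.298,0),(.379,-.687,0),(.505,.276,0),(.644,-.23,.087)]:
        q=proj(n,x); print(n,x,q)
    u,v=proj(n,(.644,-.23,.087)).astype(int); print(P[v-3:v+4:3,u])
E
```

```text
scene (0.226, 0.367, 0) [397.9629 165.2601]
scene (0.426, -0.059, 0) [338.3739 240.5645]
scene (0.425, -0.298, 0) [282.4097 268.3332]
scene (0.379, -0.687, 0) [176.1018 308.7679]
scene (0.505, 0.276, 0) [422.3668 217.8886]
scene (0.644, -0.23, 0.087) [331.5759 290.7762]
[[ 0.6353 -0.2269  0.096 ]
 [ 0.6474 -0.2347  0.1003]
 [ 0.6484 -0.235   0.0834]]
side (0.226, 0.367, 0) [397.0527 490.209 ]
side (0.426, -0.059, 0) [341.2843 307.8644]
side (0.425, -0.298, 0) [357.3107 247.7417]
side (0.379, -0.687, 0) [388.8306 176.7931]
side (0.505, 0.276, 0) [276.074  417.6156]
side (0.644, -0.23, 0.087) [279.9598 230.3165]
[[ 0.6486 -0.237   0.0928]
 [ 0.6442 -0.2229  0.0944]
 [ 0.6416 -0.2136  0.0915]]
```

View pics/scene0.png

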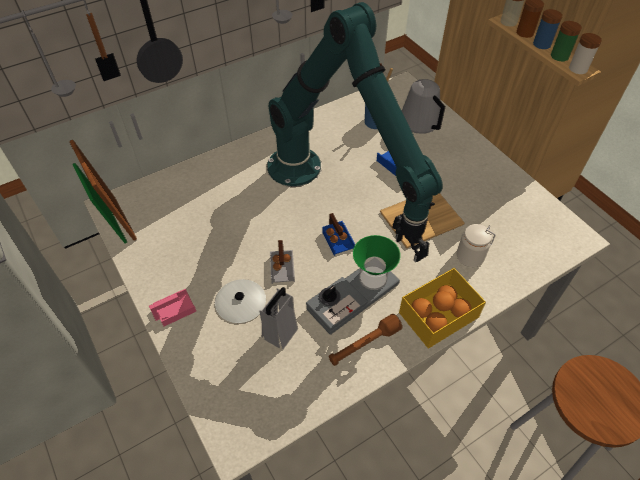

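View pics/side0.png

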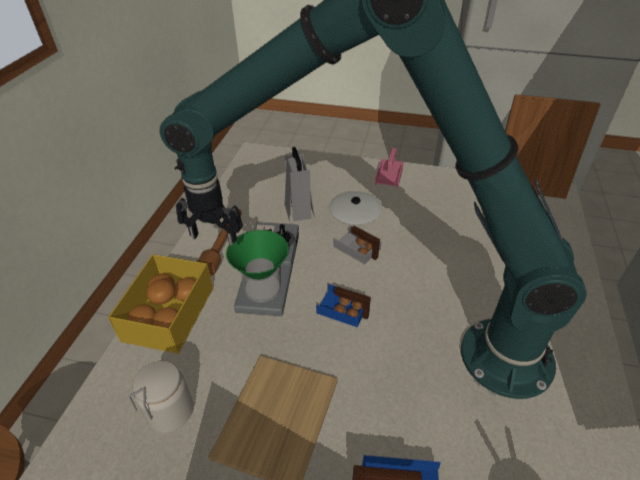

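```bash
cat >> h.py <<'E'
def go(pos,Rm=None,rpy=None):
    T=tool(); Rm=T[:3,:3] if Rm is None and rpy is None else (Rm if rpy is None else R.from_euler('xyz',rpy,degrees=True).as_matrix())
    s=T[:3,:3].T@(np.asarray(pos)-T[:3,3])*100; r=R.from_matrix(T[:3,:3].T@Rm).as_rotvec()
    print('turn',np.round(r,4),'shift cm',np.round(s,2),'rows',np.linalg.norm(s)/4.17,np.degrees(np.linalg.norm(r))/7.16)
def obs():
    o=readout.get_obs(); print('t',round(o['t'],2),'pos',o['ee_pos'],'rot',o['ee_rot'],'w',o['gripper_width'],'F',o['wrist_force'],'g',o['grip_force'])
E
python3 - <<'E'
from h import *
print(camera_info('wrist'))
for n in ['scene','side']:
    for t in ['nut_1','scoop_a','scoop_b','board','knob_grip','funnel_mouth']:
        for r in nets.cut_out(n,t)[:9]:
            m=r['mask']; P=np.load(f'/tmp/{n}0.npz')['P'][m]; v,u=np.nonzero(m)
            print(n,t,round(r['score'],2),'px',u.mean().round(),v.mean().round(),m.sum(),'med',np.nanmedian(P,0))
E
```

```text
{'K': array([[398.2312,   0.    , 322.2304],
       [  0.    , 398.2312, 240.8156],
       [  0.    ,   0.    ,   1.    ]]), 'T_tool_cam': array([[-0.0006, -0.9501, -0.3118,  0.0798],
       [ 1.    , -0.0006, -0.0002, -0.0007],
       [ 0.    , -0.3118,  0.9501, -0.1426],
       [ 0.    ,  0.    ,  0.    ,  1.    ]])}
scene nut_1 0.68 px 338.0 235.0 701 med [ 0.4275 -0.0566  0.0179]
scene nut_1 0.63 px 330.0 231.0 30 med [ 0.3913 -0.0765  0.0314]
scene nut_1 0.52 px 343.0 236.0 35 med [ 0.4363 -0.0436  0.0278]
scene nut_1 0.45 px 358.0 284.0 4702 med [ 0.6598 -0.1143  0.0516]
scene nut_1 0.44 px 287.0 258.0 27 med [ 0.4116 -0.2701  0.0291]
scene nut_1 0.43 px 277.0 266.0 67 med [ 0.4232 -0.3162  0.0256]
scene nut_1 0.42 px 276.0 258.0 38 med [ 0.3898 -0.3051  0.0277]
scene nut_1 0.39 px 334.0 238.0 51 med [ 0.4259 -0.0801  0.0278]
scene scoop_a 0.97 px 173.0 307.0 958 med [ 0.3847 -0.6935  0.0131]
scene scoop_a 0.86 px 338.0 236.0 614 med [ 0.4296 -0.058   0.0178]
scene scoop_a 0.68 px 387.0 161.0 240 med [0.1939 0.3189 0.0172]
scene scoop_a 0.63 px 283.0 265.0 579 med [ 0.434  -0.2
[... 988 characters left out ...]
0.4264 -0.2738  0.0244]
side scoop_a 0.72 px 343.0 305.0 1340 med [ 0.4212 -0.0432  0.0237]
side scoop_a 0.43 px 264.0 267.0 5059 med [ 0.6393 -0.0757  0.0801]
side scoop_b 0.93 px 389.0 170.0 650 med [ 0.379  -0.6976  0.0106]
side scoop_b 0.85 px 395.0 469.0 1858 med [0.2401 0.3345 0.0454]
side scoop_b 0.8 px 358.0 244.0 912 med [ 0.4264 -0.2738  0.0244]
side scoop_b 0.72 px 343.0 305.0 1340 med [ 0.4212 -0.0432  0.0237]
side scoop_b 0.43 px 264.0 267.0 5059 med [ 0.6393 -0.0757  0.0801]
side board 0.78 px 275.0 421.0 10186 med [0.502  0.292  0.0147]
side knob_grip 0.67 px 264.0 267.0 5014 med [ 0.6389 -0.0759  0.0801]
side funnel_mouth 0.73 px 263.0 266.0 4924 med [ 0.6398 -0.0755  0.083 ]
```

Request:
arm_command(
  rows=[
    [0,0,0,-3,-3,-2,1],
    [0,0,0,-6,-6,-4,1],
    [0,0,0,-9,-8,-7,1],
    [0,0,0,-12,-10,-10,1],
    [0,0,0,-15,-12,-12,1],
  ],
)

```text
t: 2.42
ee_pos: [0.6138, -0.1366, 0.3424]
ee_rot: [179.9, -0.0, 90.1]
wrist_force: [1.2, -0.6, -0.1]
gripper_width: 0.0852
grip_force: 0.0
```

```bash
python3 - <<'E'
from h import *
obs()
p,P=cloud('wrist'); save('w1.png',p); np.savez('/tmp/w1.npz',p=p,P=P)
for t in ['pointer_tip','mark_tip','knob_grip','mill','funnel_mouth','scoop_a_grip','nut_1']:
    print(t,[(np.round(r['at'],4).tolist(),round(r['score'],2),proj('wrist',r['at']).round()) for r in nets.landmark_of('wrist',t)][:9])
E
```

```text
t 2.42 pos [ 0.6138 -0.1366  0.3424] rot [179.9199  -0.0141  90.0619] w 0.08517745508620661 F [ 1.1543 -0.5573 -0.1326] g 0.0
pointer_tip [([0.7053, -0.2537, 0.0519], 0.49, array([400., 274.]))]
mark_tip [([0.7039, -0.2104, 0.0538], 0.69, array([401., 245.]))]
knob_grip [([0.637, -0.2328, 0.084], 0.97, array([344., 278.]))]
mill [([0.6562, -0.1446, 0.0008], 0.63, array([357., 187.])), ([0.6383, -0.0573, 0.0347], 0.32, array([345., 112.]))]
funnel_mouth [([0.6427, -0.0518, 0.1747], 0.88, array([362., 106.]))]
scoop_a_grip [([0.4131, -0.2901, 0.0706], 0.89, array([150., 323.]))]
nut_1 [([0.4067, -0.2684, 0.0232], 0.98, array([158., 289.])), ([0.3874, -0.0703, 0.0195], 0.82, array([120., 125.])), ([0.4255, -0.0354, 0.0197], 0.81, array([150.,  92.])), ([0.4212, -0.074, 0.0207], 0.74, array([151., 129.])), ([0.3947, -0.0343, 0.0174], 0.74, array([123.,  91.])), ([0.4158, -0.308, 0.0177], 0.66, array([171., 315.])), ([0.3876, -0.3033, 0.0176], 0.58, array([149., 311.]))]
```

View pics/w1.png

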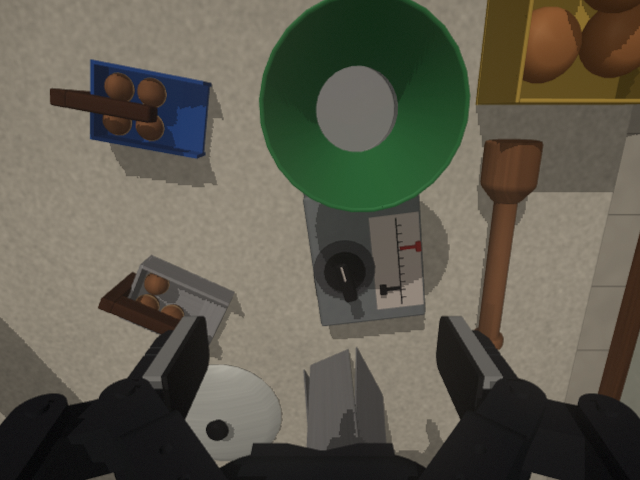

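```bash
python3 - <<'E'
from h import *
d=np.load('/tmp/w1.npz'); p,P=d['p'],d['P']
m=(np.hypot(P[...,0]-.638,P[...,1]+.232)<.035)&(P[...,2]>.084)&(P[...,2]<.11)
q=P[m]; 
r=cv2.minAreaRect(q[:,:2].astype(np.float32)*1000); print('bar',m.sum(),r,'zmed',np.median(q[:,2]))
e=np.linalg.svd(q[:,:2]-q[:,:2].mean(0))[2][0] if len(q)<5000 else 0; print(np.degrees(np.arctan2(e[1],e[0])),q[:,:2].mean(0))
# deck edges
m=(abs(P[...,2]-.05)<.004)&(abs(P[...,0]-.66)<.1)&(P[...,1]<-.14)&(P[...,1]>-.33)
print('deck',cv2.minAreaRect(P[m][:,:2].astype(np.float32)*1000),np.median(P[m][:,2]))
# red mark, pointer on plane z=.053
hsv=cv2.cvtColor(p,cv2.COLOR_RGB2HSV)
red=((hsv[...,0]<8)|(hsv[...,0]>172))&(hsv[...,1]>120)
box=np.zeros(red.shape,bool); box[210:310,372:430]=1
red&=box; blk=box&(p.max(-1)<60)
for n,k in(('red',red),('blk',blk)):
    v,u=np.nonzero(k); print(n,k.sum(),u.min(),u.max(),v.min(),v.max(),'med',np.nanmedian(P[k],0),cv2.minAreaRect(P[k][:,:2].astype(np.float32)*1000))
print('funnel rim'); m=(P[...,2]>.166)&(P[...,2]<.18)&(np.hypot(P[...,0]-.643,P[...,1]+.053)<.1)
print(cv2.minEnclosingCircle(P[m][:,:2].astype(np.float32)*1000),m.sum())
for nm,c in(('A',(.41,-.29)),('B',(.41,-.05))):
    m=(P[...,2]>.07)&(P[...,2]<.085)&(np.hypot(P[...,0]-c[0],P[...,1]-c[1])<.09)
    print(nm,m.sum(),cv2.minAreaRect(P[m][:,:2].astype(np.float32)*1000),np.median(P[m][:,2]))
save('w1c.png',cv2.resize(p[190:330,290:440],None,fx=5,fy=4,interpolation=cv2.INTER_CUBIC)[:600,:800])
E
```

```text
bar 533 ((638.9325561523438, -232.53851318359375), (14.080435752868652, 45.414737701416016), 16.779438018798828) zmed 0.09323986432067338
-73.24440679104991 [ 0.6387 -0.2306]
deck ((665.8735961914062, -221.81222534179688), (129.73773193359375, 164.65481567382812), 7.397336959838867) 0.05006807274685149
red 97 400 420 241 251 med [ 0.7201 -0.2052  0.0551] ((715.1236572265625, -207.0518341064453), (23.26434326171875, 10.947442054748535), 22.211416244506836)
blk 285 372 420 210 298 med [ 0.6935 -0.2407  0.0549] ((696.861572265625, -215.7858123779297), (109.61814880371094, 52.01363754272461), 83.74683380126953)
funnel rim
((644.472412109375, -56.36848068237305), 78.73918151855469) 6960
A 1121 ((400.055908203125, -282.9958190917969), (16.656055450439453, 88.13557434082031), 63.37285232543945) 0.07711226117392805
B 1780 ((398.33184814453125, -52.23297119140625), (16.19466781616211, 96.29407501220703), 79.66777038574219) 0.0775993638072805
```

View pics/w1c.png

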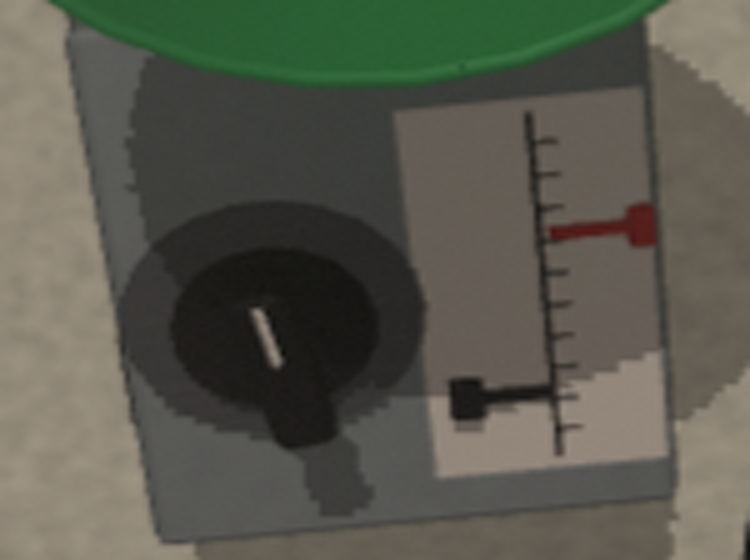

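```bash
cat >> h.py <<'E'
def ray(n,uv,z,K=None,T=None):
    if K is None: K,T=campose(n)
    d=T[:3,:3]@np.linalg.solve(K,[uv[0],uv[1],1]); return T[:3,3]+d*(z-T[2,3])/d[2]
E
python3 - <<'E'
from h import *
y=np.array([-np.sin(np.radians(7.4)),np.cos(np.radians(7.4)),0])
a=ray('wrist',(400.4,287.75),.055); b=ray('wrist',(400.4,248.75),.055); print(a,b,(b-a)@y)
c=ray('wrist',(290+530/5,190+140/4),.05);d=ray('wrist',(290+560/5,190+427/4),.05); print('9 ticks',np.linalg.norm(c-d))
go((.638,-.2318,.22),rpy=(180,0,106.8))
E
```

```text
[ 0.7052 -0.2515  0.055 ] [ 0.7021 -0.2031  0.055 ] 0.04842465957868357
9 ticks 0.08995072558522317
turn [-0.0017 -0.0014 -0.2902] shift cm [-9.81  2.34 11.92] rows 3.7442354104098285 2.3219579699569346
```

Request:
arm_command(
  rows=[
    [0,0,-0.06,-2,0.5,2.4,1],
    [0,0,-0.12,-4,1,4.8,1],
    [0,0,-0.18,-6,1.4,7.2,1],
    [0,0,-0.24,-8,1.9,9.6,1],
    [0,0,-0.29,-9.8,2.3,11.9,1],
  ],
)

```text
t: 3.23
ee_pos: [0.6379, -0.2335, 0.2191]
ee_rot: [-179.9, -0.1, 106.9]
wrist_force: [-0.4, 0.4, 0.3]
gripper_width: 0.0854
grip_force: 0.0
```

```bash
python3 - <<'E'
from h import *
obs(); go((.6387,-.232,.073),rpy=(180,0,106.8)); print(readout.get_obs()['joints'])
E
```

```text
t 3.23 pos [ 0.6379 -0.2335  0.2191] rot [-179.9336   -0.0702  106.907 ] w 0.085441036574779 F [-0.3794  0.3848  0.2713] g 0.0
turn [-0.0012 -0.0012  0.0019] shift cm [ 0.11  0.14 14.61] rows 3.504930578033187 0.02013688537213922
[15.8809 31.2502  0.6155 98.975  -0.4466 49.8711 33.6026]
```

Request:
arm_command(
  rows=[
    [0,0,0,0,0.1,3,1],
    [0,0,0,0.1,0.1,6,1],
    [0,0,0,0.1,0.1,9,1],
    [0,0,0,0.1,0.1,12,1],
    [0,0,0,0.1,0.1,14.6,1],
  ],
)

```text
t: 3.65
ee_pos: [0.6377, -0.2307, 0.0723]
ee_rot: [-179.9, -0.1, 106.8]
wrist_force: [-0.3, -0.2, -0.6]
gripper_width: 0.0856
grip_force: 0.0
```

Request:
arm_command(
  rows=[
    [0,0,0,0,0,0,0],
    [0,0,0,0,0,0,0],
    [0,0,0,0,0,0,0],
    [0,0,0,0,0,0,0],
    [0,0,0,0,0,0,0],
  ],
  force=40,
)

```text
t: 4.07
ee_pos: [0.6397, -0.2331, 0.0778]
ee_rot: [179.8, 0.1, 106.6]
wrist_force: [1.5, -0.9, 0.4]
gripper_width: 0.0254
grip_force: 0.0
```

Request:
arm_command(
  rows=[
    [0,0,0,0,0,0,0],
    [0,0,0,0,0,0,0],
    [0,0,0,0,0,0,0],
    [0,0,0,0,0,0,0],
    [0,0,0,0,0,0,0],
  ],
  force=40,
)

```text
t: 4.48
ee_pos: [0.6396, -0.2331, 0.0776]
ee_rot: [179.8, 0.1, 106.6]
wrist_force: [-0.9, 0.6, 6.2]
gripper_width: 0.0132
grip_force: 43.0
```

```bash
python3 -c "
from h import *
obs()"
```

```text
t 4.48 pos [ 0.6396 -0.2331  0.0776] rot [179.8262   0.0973 106.6229] w 0.013210975038035543 F [-0.9171  0.5524  6.2326] g 43.039135336875916
```

Request:
arm_command(
  rows=[
    [0,0,0.12,0,0,0,0],
    [0,0,0.24,0,0,0,0],
    [0,0,0.36,0,0,0,0],
    [0,0,0.48,0,0,0,0],
    [0,0,0.6,0,0,0,0],
  ],
  force=50,
)

```text
t: 4.9
ee_pos: [0.6398, -0.233, 0.0777]
ee_rot: [179.8, -0.0, 71.9]
wrist_force: [-0.1, 0.5, 5.3]
gripper_width: 0.0127
grip_force: 50.8
```

```bash
python3 - <<'E'
from h import *
obs(); print(readout.get_obs()['ft_torque'])
p,P=cloud('wrist'); save('w2.png',p)
E
```

```text
t 4.9 pos [ 0.6398 -0.233   0.0777] rot [179.7738  -0.0369  71.9279] w 0.012699723280620061 F [-0.098   0.4767  5.3427] g 50.751466155052185
[0.0967 0.0686 0.0553]
```

View pics/w2.png

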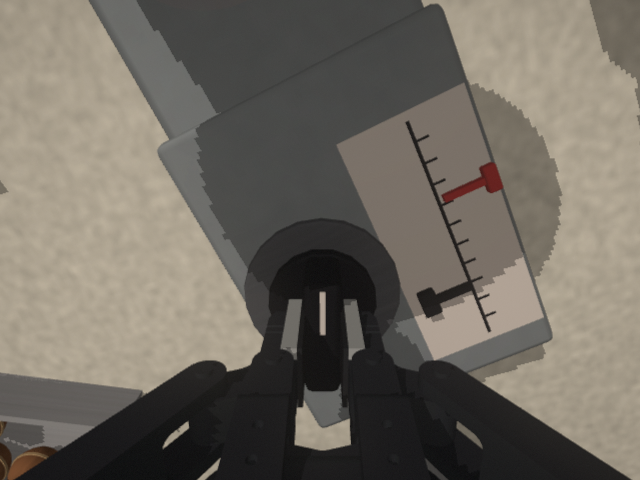

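Request:
arm_command(
  rows=[
    [0,0,0.12,0,0,0,0],
    [0,0,0.24,0,0,0,0],
    [0,0,0.36,0,0,0,0],
    [0,0,0.48,0,0,0,0],
    [0,0,0.6,0,0,0,0],
  ],
)

```text
t: 5.37
ee_pos: [0.64, -0.2331, 0.0777]
ee_rot: [179.8, -0.2, 37.6]
wrist_force: [0.9, 0.0, 5.0]
gripper_width: 0.0127
grip_force: 50.7
```

Request:
arm_command(
  rows=[
    [0,0,0.12,0,0,0,0],
    [0,0,0.24,0,0,0,0],
    [0,0,0.36,0,0,0,0],
    [0,0,0.48,0,0,0,0],
    [0,0,0.6,0,0,0,0],
  ],
)

```text
t: 5.78
ee_pos: [0.6402, -0.2334, 0.0777]
ee_rot: [179.9, -0.3, 3.2]
wrist_force: [1.3, -0.6, 5.1]
gripper_width: 0.0129
grip_force: 50.7
```

Request:
arm_command(
  rows=[
    [0,0,0.12,0,0,0,0],
    [0,0,0.24,0,0,0,0],
    [0,0,0.36,0,0,0,0],
    [0,0,0.48,0,0,0,0],
    [0,0,0.6,0,0,0,0],
  ],
)

```text
t: 6.2
ee_pos: [0.6401, -0.2336, 0.0777]
ee_rot: [-179.9, -0.3, -31.2]
wrist_force: [0.9, -1.2, 4.9]
gripper_width: 0.0128
grip_force: 50.6
```

Request:
arm_command(
  rows=[
    [0,0,0,0,0,0,0],
    [0,0,0,0,0,0,0],
    [0,0,0,0,0,0,1],
    [0,0,0,0,0,0,1],
    [0,0,0,0,0,0,1],
  ],
)

```text
t: 6.62
ee_pos: [0.6376, -0.2324, 0.0754]
ee_rot: [-180.0, 0.1, -30.9]
wrist_force: [0.0, -0.2, 0.2]
gripper_width: 0.0485
grip_force: 0.0
```

```bash
python3 - <<'E'
from h import *
obs(); print(readout.get_obs()['joints'])
E
```

```text
t 6.62 pos [ 0.6376 -0.2324  0.0754] rot [-179.9823    0.0578  -30.8822] w 0.048547082155376335 F [ 0.0412 -0.1618  0.1953] g 0.0
[ -7.1633  47.2517  36.9817 104.8705 -41.1421  42.2295 -68.0462]
```

Request:
arm_command(
  rows=[
    [0,0,0,0,0,-1,1],
    [0,0,0,0,0,-3,1],
    [0,0,-0.12,0,0,-5,1],
    [0,0,-0.24,0,0,-5,1],
    [0,0,-0.36,0,0,-5,1],
  ],
)

```text
t: 7.03
ee_pos: [0.6388, -0.2336, 0.1278]
ee_rot: [179.9, -0.2, -9.9]
wrist_force: [-0.5, 0.3, -0.6]
gripper_width: 0.0852
grip_force: 0.0
```

Request:
arm_command(
  rows=[
    [0,0,-0.12,0,0,0,1],
    [0,0,-0.24,0,0,0,1],
    [0,0,-0.36,0,0,0,1],
    [0,0,-0.48,0,0,0,1],
    [0,0,-0.6,0,0,0,1],
  ],
)

```text
t: 7.45
ee_pos: [0.6378, -0.233, 0.1262]
ee_rot: [180.0, 0.0, 24.4]
wrist_force: [0.7, -0.1, -0.8]
gripper_width: 0.0854
grip_force: 0.0
```

Request:
arm_command(
  rows=[
    [0,0,-0.12,0,0,0,1],
    [0,0,-0.24,0,0,0,1],
    [0,0,-0.36,0,0,0,1],
    [0,0,-0.48,0,0,0,1],
    [0,0,-0.6,0,0,0,1],
  ],
)

```text
t: 7.87
ee_pos: [0.6377, -0.2332, 0.1262]
ee_rot: [180.0, 0.0, 58.8]
wrist_force: [-0.6, -0.2, 0.3]
gripper_width: 0.0858
grip_force: 0.0
```

Request:
arm_command(
  rows=[
    [0,0,-0.12,0,0,0,1],
    [0,0,-0.24,0,0,0,1],
    [0,0,-0.36,0,0,0,1],
    [0,0,-0.48,0,0,0,1],
    [0,0,-0.6,0,0,0,1],
  ],
)

```text
t: 8.28
ee_pos: [0.6376, -0.2333, 0.1262]
ee_rot: [-180.0, 0.0, 93.2]
wrist_force: [-0.7, -0.4, -0.5]
gripper_width: 0.0856
grip_force: 0.0
```

Request:
arm_command(
  rows=[
    [0,0,-0.12,0,0,0,1],
    [0,0,-0.24,0,0,0,1],
    [0,0,-0.36,0,0,0,1],
    [0,0,-0.48,0,0,0,1],
    [0,0,-0.6,0,0,0,1],
  ],
)

```text
t: 8.7
ee_pos: [0.6376, -0.2335, 0.1261]
ee_rot: [-179.9, 0.0, 127.5]
wrist_force: [0.6, 1.2, -0.1]
gripper_width: 0.0852
grip_force: 0.0
```

```bash
python3 - <<'E'
from h import *
obs(); print(readout.get_obs()['joints']); go((.638,-.2325,.071),rpy=(180,0,149))
p,P=cloud('wrist')
m=(np.hypot(P[...,0]-.638,P[...,1]+.232)<.035)&(P[...,2]>.084)&(P[...,2]<.11)
print(m.sum()); q=P[m]; r=cv2.minAreaRect(q[:,:2].astype(np.float32)*1000); print('bar',m.sum(),r,'zmed',np.median(q[:,2]))
E
```

```text
t 8.7 pos [ 0.6376 -0.2335  0.1261] rot [-179.94      0.0317  127.5429] w 0.08521680364367908 F [ 0.563   1.2428 -0.088 ] g 0.0
[ 18.4474  37.3711  -3.263  102.4616   3.1679  40.2657  50.9774]
turn [-0.0011  0.0004 -0.3745] shift cm [0.06 0.1  5.51] rows 1.3214950313069465 2.996813689611209
2660
bar 2660 ((638.5623168945312, -233.30276489257812), (14.333781242370605, 45.47732162475586), 58.987117767333984) zmed 0.09351487606446131
```

Request:
arm_command(
  rows=[
    [0,0,-0.12,0,0,0,1],
    [0,0,-0.24,0,0,1,1],
    [0,0,-0.374,0,0,3,1],
    [0,0,-0.374,0,0,5.5,1],
    [0,0,-0.374,0,0,5.8,1],
  ],
)

```text
t: 9.17
ee_pos: [0.6347, -0.2327, 0.0642]
ee_rot: [-179.9, -0.4, 148.5]
wrist_force: [-0.3, -0.2, -0.9]
gripper_width: 0.0851
grip_force: 0.0
```

Request:
arm_command(
  rows=[
    [0,0,0,0,0,0,0],
    [0,0,0,0,0,0,0],
    [0,0,0,0,0,0,0],
    [0,0,0,0,0,0,0],
    [0,0,0,0,0,0,0],
  ],
  force=50,
)

```text
t: 9.58
ee_pos: [0.6389, -0.233, 0.069]
ee_rot: [180.0, 0.1, 148.7]
wrist_force: [0.8, -0.0, -0.2]
gripper_width: 0.0255
grip_force: 0.0
```

Request:
arm_command(
  rows=[
    [0,0,0,0,0,0,0],
    [0,0,0,0,0,0,0],
    [0,0,0,0,0,0,0],
    [0,0,0,0,0,0,0],
    [0,0,0.12,0,0,0,0],
  ],
)

```text
t: 10.0
ee_pos: [0.6388, -0.2326, 0.0688]
ee_rot: [179.9, 0.1, 141.7]
wrist_force: [-1.1, 1.0, 4.9]
gripper_width: 0.013
grip_force: 50.9
```

Request:
arm_command(
  rows=[
    [0,0,0.12,0,0,0,0],
    [0,0,0.24,0,0,0,0],
    [0,0,0.36,0,0,0,0],
    [0,0,0.48,0,0,0,0],
    [0,0,0.6,0,0,0,0],
  ],
)

```text
t: 10.42
ee_pos: [0.6394, -0.2322, 0.0688]
ee_rot: [179.9, 0.0, 107.1]
wrist_force: [1.0, 0.5, 4.8]
gripper_width: 0.0127
grip_force: 50.7
```

Request:
arm_command(
  rows=[
    [0,0,0.12,0,0,0,0],
    [0,0,0.24,0,0,0,0],
    [0,0,0.36,0,0,0,0],
    [0,0,0.48,0,0,0,0],
    [0,0,0.6,0,0,0,0],
  ],
)

```text
t: 10.83
ee_pos: [0.6401, -0.2323, 0.0688]
ee_rot: [179.8, -0.1, 72.8]
wrist_force: [2.3, 1.8, 2.8]
gripper_width: 0.0135
grip_force: 50.6
```

Request:
arm_command(
  rows=[
    [0,0,0.12,0,0,0,0],
    [0,0,0.24,0,0,0,0],
    [0,0,0.36,0,0,0,0],
    [0,0,0.48,0,0,0,0],
    [0,0,0.6,0,0,0,0],
  ],
)

```text
t: 11.25
ee_pos: [0.6407, -0.2326, 0.0688]
ee_rot: [179.8, -0.2, 38.4]
wrist_force: [3.1, 0.1, 3.0]
gripper_width: 0.0129
grip_force: 50.5
```

```bash
python3 - <<'E'
from h import *
obs()
p,P=cloud('wrist'); save('w3.png',p); np.savez('/tmp/w3.npz',p=p,P=P)
E
```

```text
t 11.25 pos [ 0.6407 -0.2326  0.0688] rot [179.7893  -0.1874  38.4018] w 0.012902900329256698 F [3.0755 0.1416 3.0475] g 50.46379029750824
```

View pics/w3.png

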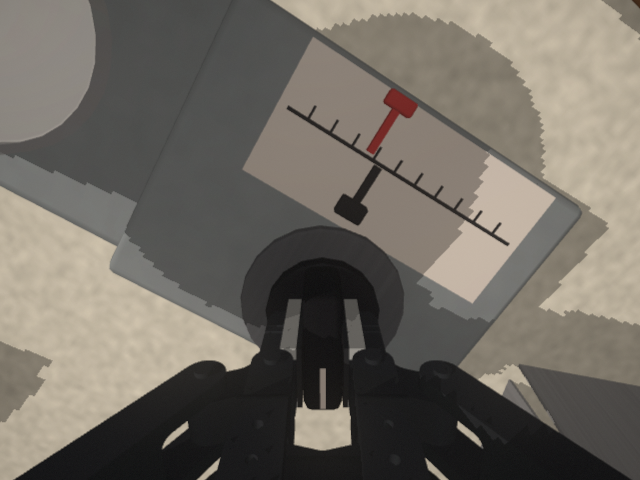

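```bash
cat > pm.py <<'E'
from h import *
def off(p,K,T,mill=7.4,blk_lo=30):
    v,u=np.mgrid[:480,:640]
    y=np.array([-np.sin(np.radians(mill)),np.cos(np.radians(mill)),0]); x=np.array([y[1],-y[0],0])
    D=np.stack([u,v,np.ones_like(u)],-1)@np.linalg.inv(K).T@T[:3,:3].T
    W=T[:3,3]+D*((.054-T[2,3])/D[...,2])[...,None]
    q=W-np.array([.6387,-.2327,0]); lx=q@x; ly=q@y     # about the knob axis, mill axes
    hsv=cv2.cvtColor(p,cv2.COLOR_RGB2HSV)
    reg=(abs(ly)<.06)&(lx>.033)&(lx<.095)
    red=reg&((hsv[...,0]<8)|(hsv[...,0]>172))&(hsv[...,1]>110)
    blk=reg&(p.max(-1)<45)
    return lx,ly,red,blk
def report(p,K,T,**k):
    lx,ly,red,blk=off(p,K,T,**k)
    rb=red&(lx<np.percentile(lx[red],50)); print('red n',red.sum(),'x',lx[red].min(),lx[red].max(),'blade y',ly[rb].mean(),ly[rb].std())
    n,l=cv2.connectedComponents(blk.astype(np.uint8))
    for i in range(1,n):
        m=l==i
        if m.sum()<15: continue
        b=m&(lx>lx[m].max()-.022)&(lx<lx[m].max()-.005)
        print('blk',m.sum(),'x',lx[m].min(),lx[m].max(),'y',ly[m].mean(),'blade y',ly[b].mean(),ly[b].std(),'diff mm',(ly[rb].mean()-ly[b].mean())*1e3)
E
python3 - <<'E'
from pm import *
p=np.load('/tmp/w3.npz')['p']; K,T=campose('wrist'); report(p,K,T)
for a,b in(((371,152),(377,167)),):
    A=ray('wrist',a,.054);B=ray('wrist',b,.054); y=np.array([-.1288,.9917,0]); print((A-B)@y)
L=ray('wrist',(288,108),.05)-ray('wrist',(508,243),.05); print('scale dir',np.degrees(np.arctan2(-L[0],L[1])),np.linalg.norm(L))
E
```

```text
red n 975 x 0.06633726015308365 0.09030373651052585 blade y 0.016897121659760116 0.0015101275851016561
blk 541 x 0.06369679622118717 0.06963526509554377 y 0.015029401732819626 blade y 0.012844035000788009 0.022931125537544426 diff mm 4.053086658972107
blk 880 x 0.03894846378163781 0.06281408423609341 y 0.011203195320949195 blade y 0.011238055109392499 0.002900250925429776 diff mm 5.6590665503676165
0.005167987239182254
scale dir 7.555425726681116 0.10773423382448051
```

Request:
arm_command(
  rows=[
    [0,0,0.12,0,0,0,0],
    [0,0,0.24,0,0,0,0],
    [0,0,0.36,0,0,0,0],
    [0,0,0.46,0,0,0,0],
    [0,0,0.52,0,0,0,0],
  ],
)

```text
t: 11.72
ee_pos: [0.641, -0.2332, 0.0688]
ee_rot: [179.8, -0.3, 8.8]
wrist_force: [3.8, -0.4, 3.3]
gripper_width: 0.0132
grip_force: 50.6
```

Request:
arm_command(
  rows=[
    [0,0,0,0,0,0,0],
    [0,0,0,0,0,0,1],
    [0,0,0,0,0,0,1],
    [0,0,0,0,0,0,1],
    [0,0,0,0,0,0,1],
  ],
)

```text
t: 12.13
ee_pos: [0.6367, -0.2326, 0.0669]
ee_rot: [-179.9, 0.1, 8.9]
wrist_force: [-0.0, 0.2, 0.2]
gripper_width: 0.0612
grip_force: 0.0
```

Request:
arm_command(
  rows=[
    [0,0,0,0,0,-2,1],
    [0,0,0,0,0,-4.5,1],
    [0,0,0,0,0,-7,1],
    [0,0,0,0,0,-10,1],
    [0,0,0,0,0,-13,1],
  ],
)

```text
t: 12.55
ee_pos: [0.6367, -0.2327, 0.198]
ee_rot: [-179.9, 0.1, 8.9]
wrist_force: [0.7, -0.4, -0.3]
gripper_width: 0.0856
grip_force: 0.0
```

```bash
python3 - <<'E'
from pm import *
obs(); K,T=campose('wrist')
p,P=cloud('wrist'); np.savez('/tmp/w4.npz',p=p,P=P,K=K,T=T); report(p,K,T)
u,v=proj('wrist',(.71,-.22,.05),K,T).astype(int); u0,v0=max(u-80,0),max(v-60,0); print(u0,v0)
save('w4.png',cv2.resize(p[v0:v0+120,u0:u0+160],None,fx=5,fy=5,interpolation=cv2.INTER_CUBIC))
E
```

```text
t 12.55 pos [ 0.6367 -0.2327  0.198 ] rot [-179.9317    0.1429    8.8672] w 0.08557088077322014 F [ 0.7095 -0.4115 -0.2618] g 0.0
red n 276 x 0.06675149821568652 0.09012339971282464 blade y 0.01720950964020063 0.001489163675568011
blk 470 x 0.03926563371435781 0.06942257494456149 y 0.011205474387408373 blade y 0.006486731396237968 0.02492288762817131 diff mm 10.722778243962662
blk 91 x 0.033015301210963514 0.03560273105499165 y -0.0005050562037282776 blade y nan nan diff mm nan
240 56pm.py:21: RuntimeWarning: Mean of empty slice.
  print('blk',m.sum(),'x',lx[m].min(),lx[m].max(),'y',ly[m].mean(),'blade y',ly[b].mean(),ly[b].std(),'diff mm',(ly[rb].mean()-ly[b].mean())*1e3)
  ret = ret.dtype.type(ret / rcount)
  ret = _var(a, axis=axis, dtype=dtype, out=out, ddof=ddof,
  arrmean = um.true_divide(arrmean, div, out=arrmean,
  ret = ret.dtype.type(ret / rcount)
```

View pics/w4.png

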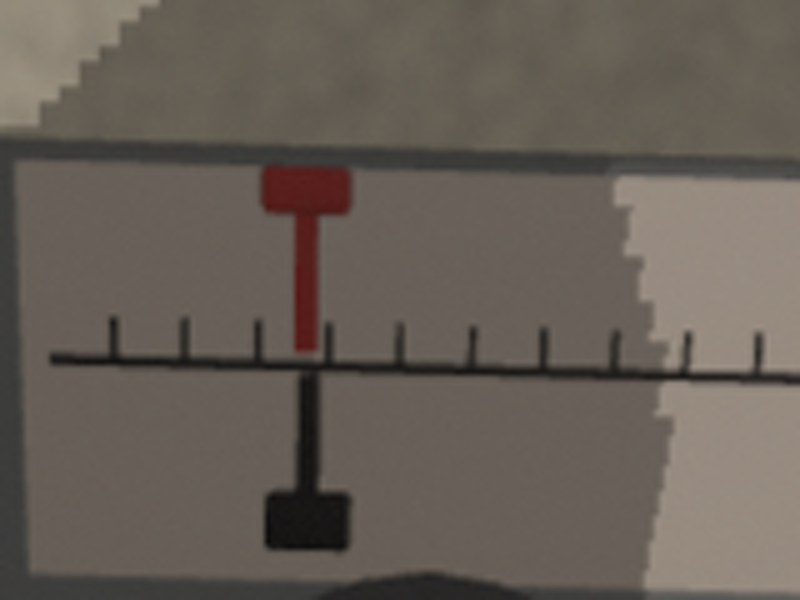

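```bash
python3 - <<'E'
from h import *
obs(); print(readout.get_obs()['joints']); go((.375,-.27,.25),rpy=(180,0,-26))
E
```

```text
t 12.6 pos [ 0.6404 -0.235   0.2048] rot [179.7715  -0.43     8.8505] w 0.0852628801040374 F [ 0.256  -1.8755  4.1824] g 0.0
[ -6.9292  36.6599  36.0909 100.7462 -26.9693  50.9688 -40.1764]
turn [ 0.0016 -0.0085  0.6082] shift cm [-26.72  -0.6   -4.72] rows 6.509355508398204 4.867723775533493
```

Request:
arm_command(
  rows=[
    [0,0,0.08,-3.3,-0.1,-1,1],
    [0,0,0.16,-6.6,-0.2,-2,1],
    [0,0,0.24,-10,-0.3,-3,1],
    [0,0,0.32,-13.3,-0.3,-4,1],
    [0,0,0.4,-16.6,-0.4,-4.7,1],
  ],
)

```text
t: 13.02
ee_pos: [0.4713, -0.2547, 0.2449]
ee_rot: [-180.0, 0.0, -14.3]
wrist_force: [0.4, -0.3, 0.2]
gripper_width: 0.0855
grip_force: 0.0
```

```bash
python3 - <<'E'
from h import *
obs(); print(readout.get_obs()['joints']); go((.375,-.27,.25),rpy=(180,0,-26))
E
```

```text
t 13.02 pos [ 0.4713 -0.2547  0.2449] rot [-179.9838    0.0133  -14.2732] w 0.08547882960408049 F [ 0.3804 -0.2585  0.1842] g 0.0
[-11.2948  25.4644  47.5733 117.2004 -25.3388  47.9005 -53.3003]
turn [-0.0003  0.0003  0.2047] shift cm [-8.96  3.85 -0.51] rows 2.3409880344776415 1.6378236979481717
```

Request:
arm_command(
  rows=[
    [0,0,0.07,-3,1.3,-0.2,1],
    [0,0,0.14,-6,2.6,-0.4,1],
    [0,0,0.2,-9,3.9,-0.5,1],
    [0,0,0.2,-9,3.9,-0.5,1],
    [0,0,0.2,-9,3.9,-0.5,1],
  ],
)

```text
t: 13.43
ee_pos: [0.3741, -0.2703, 0.2495]
ee_rot: [-179.9, 0.1, -25.7]
wrist_force: [0.9, 0.1, 0.1]
gripper_width: 0.0853
grip_force: 0.0
```

```bash
cat >> h.py <<'E'
def handle(P,c,rad=.1):
    m=(P[...,2]>.068)&(P[...,2]<.088)&(np.hypot(P[...,0]-c[0],P[...,1]-c[1])<rad)
    m=cv2.morphologyEx(m.astype(np.uint8),cv2.MORPH_OPEN,np.ones((3,3)))
    n,l,s,_=cv2.connectedComponentsWithStats(m); i=1+np.argmax(s[1:,4]); q=P[l==i]
    (cx,cy),(w,h),a=cv2.minAreaRect(q[:,:2].astype(np.float32)*1000)
    if w<h: a+=90; w,h=h,w
    a=(a+90)%180-90
    print('handle',s[i,4],'c',cx,cy,'len',w,h,'yaw',a,'z',np.median(q[:,2]))
    d=np.array([np.cos(np.radians(a)),np.sin(np.radians(a))]); pr=q[:,:2]@d; print('ends along',np.percentile(pr,[1,99]),'centre',np.array([cx,cy])/1000@d); return a,np.array([cx,cy])/1000+.002*d
E
python3 - <<'E'
from h import *
obs(); p,P=cloud('wrist'); save('w5.png',p); np.savez('/tmp/w5.npz',p=p,P=P)
print(handle(P,(.405,-.287)))
print([(np.round(r['at'],4),round(r['score'],2)) for r in nets.landmark_of('wrist','scoop_a_grip')+nets.landmark_of('wrist','scoop_a')])
E
```

```text
t 13.43 pos [ 0.3741 -0.2703  0.2495] rot [-179.911     0.0675  -25.691 ] w 0.08529616938166784 F [0.8688 0.0962 0.1163] g 0.0
handle 2571 c 421.9749755859375 -278.18780517578125 len 95.7894515991211 16.116073608398438 yaw -28.62783432006836 z 0.07768262196839015
ends along [0.4572 0.5504] centre 0.5036735466889785
(-28.62783432006836, array([ 0.4237, -0.2791]))
[(array([ 0.4275, -0.2854,  0.0688]), 0.55), (array([ 0.4234, -0.0606, -0.0026]), 0.9), (array([ 0.4432, -0.2904,  0.0018]), 0.57)]
```

View pics/w5.png

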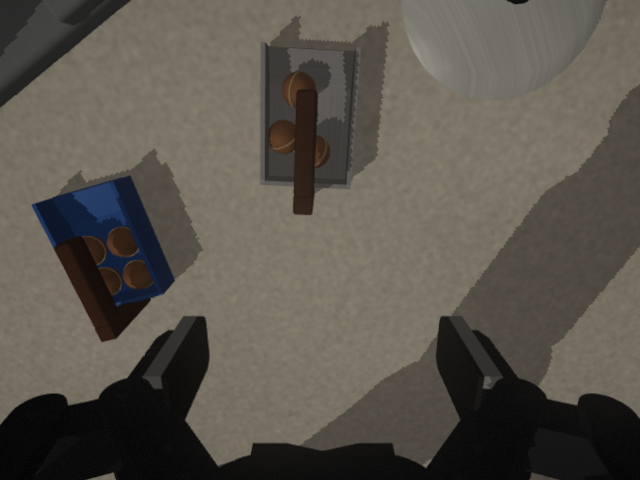

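```bash
python3 - <<'E'
from h import *
obs(); go((.428,-.2815,.12),rpy=(180,0,-28.6))
E
```

```text
t 13.58 pos [ 0.3777 -0.2703  0.2496] rot [179.9951  -0.0299 -25.3961] w 0.08529283901047945 F [0.0418 0.4799 1.1565] g 0.0
turn [ 0.0001 -0.0005  0.0559] shift cm [ 5.02 -1.14 12.97] rows 3.3449437325944738 0.44749515900980646
```

Request:
arm_command(
  rows=[
    [0,0,0.02,1.7,-0.4,3.7,1],
    [0,0,0.04,3.4,-0.8,7.4,1],
    [0,0,0.056,5,-1.1,11,1],
    [0,0,0.056,5,-1.1,11,1],
    [0,0,0.056,5,-1.1,11,1],
  ],
)

```text
t: 14.0
ee_pos: [0.4268, -0.2813, 0.1375]
ee_rot: [179.9, 0.3, -28.5]
wrist_force: [-0.1, -0.4, 0.8]
gripper_width: 0.0859
grip_force: 0.0
```

```bash
python3 - <<'E'
from h import *
obs(); p,P=cloud('wrist'); save('w6.png',p); np.savez('/tmp/w6.npz',p=p,P=P)
print(handle(P,(.425,-.28)))
obs(); go((.428,-.2815,.048),rpy=(180,0,-28.6))
E
```

```text
t 14.0 pos [ 0.4268 -0.2813  0.1375] rot [179.9402   0.2752 -28.5488] w 0.08585758829016174 F [-0.1461 -0.3824  0.7559] g 0.0
handle 4702 c 422.0983581542969 -278.2750549316406 len 95.81124877929688 16.01364517211914 yaw -28.605083465576172 z 0.07772046314760093
ends along [0.4577 0.5514] centre 0.5038069234462403
(-28.605083465576172, array([ 0.4239, -0.2792]))
t 14.05 pos [ 0.4265 -0.2822  0.1392] rot [179.9457   0.0987 -28.6367] w 0.08559219792515917 F [-0.1149 -0.6794  0.5477] g 0.0
turn [ 0.0009  0.0017 -0.0006] shift cm [ 0.11 -0.14  9.12] rows 2.1879425394787257 0.01654573215379969
```

View pics/w6.png

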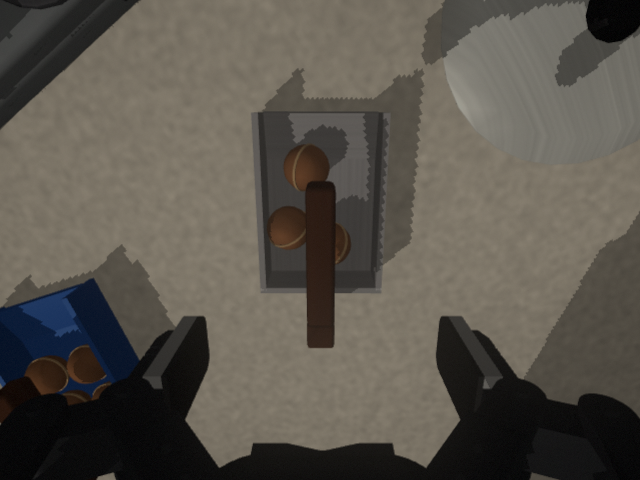

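Request:
arm_command(
  rows=[
    [0,0,0,0.3,-0.1,2.5,1],
    [0,0,0,0.3,-0.1,5,1],
    [0,0,0,0.3,-0.1,7.5,1],
    [0,0,0,0.3,-0.1,9.1,1],
    [0,0,0,0.3,-0.1,9.1,1],
  ],
)

```text
t: 14.47
ee_pos: [0.429, -0.2823, 0.0487]
ee_rot: [-180.0, 0.0, -28.7]
wrist_force: [-0.9, 0.1, 0.4]
gripper_width: 0.0855
grip_force: 0.0
```

Request:
arm_command(
  rows=[
    [0,0,0,0,0,0,0],
    [0,0,0,0,0,0,0],
    [0,0,0,0,0,0,0],
    [0,0,0,0,0,0,0],
    [0,0,0,0,0,0,0],
  ],
  force=60,
)

```text
t: 14.88
ee_pos: [0.4302, -0.2829, 0.0497]
ee_rot: [180.0, -0.1, -28.7]
wrist_force: [-0.1, -0.2, 0.8]
gripper_width: 0.0256
grip_force: 0.0
```

Request:
arm_command(
  rows=[
    [0,0,0,0,0,0,0],
    [0,0,0,0,0,0,0],
    [0,0,0,0,0,0,0],
    [0,0,0,0,0,0,0],
    [0,0,0,0,0,0,0],
  ],
  force=60,
)

```text
t: 15.3
ee_pos: [0.4301, -0.2825, 0.0493]
ee_rot: [-180.0, -0.0, -28.7]
wrist_force: [0.1, 2.1, 7.8]
gripper_width: 0.0151
grip_force: 59.7
```

```bash
python3 - <<'E'
from h import *
obs(); print(readout.get_obs()['joints'])
E
```

```text
t 15.3 pos [ 0.4301 -0.2825  0.0493] rot [-179.9516   -0.049   -28.7015] w 0.0150631109530719 F [0.1174 2.0662 7.7998] g 59.72218215465546
[  7.128   40.2083  29.7958 126.6164 -49.1644  25.1564 -41.6458]
```

Request:
arm_command(
  rows=[
    [0,0,0,0,0,-1,0],
    [0,0,0,0,0,-2.5,0],
    [0,0,0,0,0,-4.5,0],
    [0,0,0,0,0,-6.5,0],
    [0,0,0,0,0,-8.5,0],
  ],
)

```text
t: 15.72
ee_pos: [0.4289, -0.2821, 0.134]
ee_rot: [180.0, 0.1, -28.7]
wrist_force: [-0.1, 0.4, -1.9]
gripper_width: 0.015
grip_force: 58.8
```

Request:
arm_command(
  rows=[
    [0,0,0,0,0,-2,0],
    [0,0,0,0,0,-4,0],
    [0,0,0,0,0,-6,0],
    [0,0,0,0,0,-8,0],
    [0,0,0,0,0,-10,0],
  ],
)

```text
t: 16.13
ee_pos: [0.4287, -0.2819, 0.234]
ee_rot: [-180.0, 0.1, -28.7]
wrist_force: [0.4, 0.5, -2.3]
gripper_width: 0.0149
grip_force: 58.8
```

Request:
arm_command(
  rows=[
    [0,0,0,0,0,-2,0],
    [0,0,0,0,0,-4,0],
    [0,0,0,0,0,-5,0],
    [0,0,0,0,0,-5.5,0],
    [0,0,0,0,0,-5.5,0],
  ],
)

```text
t: 16.55
ee_pos: [0.4297, -0.2825, 0.289]
ee_rot: [-180.0, -0.0, -28.7]
wrist_force: [0.0, -0.1, -2.7]
gripper_width: 0.0149
grip_force: 58.8
```

```bash
cat >> h.py <<'E'
def pose(yaw,th,lip):
    "tool pose with tool x = scoop x, scoop tipped th deg nose-down, lip at point"
    Rs=R.from_euler('z',yaw,degrees=True)*R.from_euler('y',th,degrees=True)
    T=np.eye(4); T[:3,:3]=(Rs*R.from_euler('x',180,degrees=True)).as_matrix()
    T[:3,3]=np.asarray(lip)+Rs.apply([-.075,0,.055-.019]); return T
def plan(Ts,T0=None,jaw=0):
    "Ts: pose per row; prints calls of 5 rows"
    T0=tool() if T0 is None else T0; 
    while len(Ts)%5: Ts=Ts+[Ts[-1]]
    for i in range(0,len(Ts),5):
        rows=[];prev=np.zeros(6)
        for T in Ts[i:i+5]:
            D=np.linalg.inv(T0)@T; r=R.from_matrix(D[:3,:3]).as_rotvec()
            w=np.r_[r,D[:3,3]*100]
            rows.append([round(float(a),3) for a in w[:3]]+[round(float(a),1) for a in w[3:]]+[jaw])
            st=np.linalg.norm((w-prev)[3:]); 
            if st>4: print('FAST',st)
            prev=w
        print(rows); T0=Ts[i+4]
def lerp(A,B,n,ease=True):
    from scipy.spatial.transform import Slerp
    s=Slerp([0,1],R.from_matrix([A[:3,:3],B[:3,:3]])); out=[]
    for k in range(1,n+1):
        f=k/n; f=f*f*(3-2*f) if ease else f
        T=np.eye(4); T[:3,:3]=s(f).as_matrix(); T[:3,3]=A[:3,3]+f*(B[:3,3]-A[:3,3]); out.append(T)
    return out
E
python3 - <<'E'
from h import *
obs()
F=np.array([.644,-.055,0]); d=np.array([np.cos(np.radians(-10)),np.sin(np.radians(-10)),0])
L=F-.022*d+[0,0,.215]
T0=tool(); A=pose(-10,0,L); print(T0[:3,3],A[:3,3])
plan(lerp(T0,A,20),T0)
E
```

```text
t 16.55 pos [ 0.4297 -0.2825  0.289 ] rot [-179.9776   -0.0483  -28.6991] w 0.014875939353756517 F [ 0.0045 -0.1076 -2.7375] g 58.825886249542236
[ 0.4297 -0.2825  0.289 ] [ 0.5485 -0.0382  0.251 ]
[[-0.0, -0.0, -0.002, -0.0, -0.2, 0.0, 0], [-0.0, -0.0, -0.009, -0.0, -0.8, 0.1, 0], [-0.0, -0.0, -0.02, -0.1, -1.6, 0.2, 0], [-0.0, -0.0, -0.034, -0.1, -2.8, 0.4, 0], [-0.0, -0.0, -0.051, -0.2, -4.2, 0.6, 0]]
[[-0.0, -0.0, -0.02, 0.0, -1.6, 0.2, 0], [-0.0, -0.0, -0.041, 0.0, -3.4, 0.5, 0], [-0.0, -0.0, -0.064, 0.0, -5.3, 0.7, 0], [-0.0, -0.0, -0.088, 0.0, -7.3, 1.0, 0], [-0.0, -0.0, -0.112, 0.0, -9.3, 1.3, 0]]
[[-0.0, -0.0, -0.024, 0.2, -2.0, 0.3, 0], [-0.0, -0.0, -0.048, 0.5, -4.0, 0.6, 0], [-0.0, -0.0, -0.071, 0.7, -5.9, 0.8, 0], [-0.0, -0.0, -0.093, 0.9, -7.7, 1.1, 0], [-0.0, -0.0, -0.112, 1.1, -9.3, 1.3, 0]]
[[-0.0, -0.0, -0.017, 0.3, -1.4, 0.2, 0], [-0.0, -0.0, -0.031, 0.6, -2.5, 0.4, 0], [-0.0, -0.0, -0.042, 0.8, -3.4, 0.5, 0], [-0.0, -0.0, -0.049, 0.9, -3.9, 0.6, 0], [-0.0, -0.0, -0.051, 1.0, -4.1, 0.6, 0]]
```

Request:
arm_command(
  rows=[
    [0,0,0,0,-0.2,0,0],
    [0,0,-0.01,0,-0.8,0.1,0],
    [0,0,-0.02,-0.1,-1.6,0.2,0],
    [0,0,-0.034,-0.1,-2.8,0.4,0],
    [0,0,-0.05,-0.2,-4.2,0.6,0],
  ],
)

```text
t: 16.97
ee_pos: [0.4483, -0.2437, 0.2819]
ee_rot: [180.0, 0.1, -25.8]
wrist_force: [-0.2, -0.2, -1.7]
gripper_width: 0.0152
grip_force: 58.8
```

Request:
arm_command(
  rows=[
    [0,0,-0.02,0,-1.6,0.2,0],
    [0,0,-0.04,0,-3.4,0.5,0],
    [0,0,-0.064,0,-5.3,0.7,0],
    [0,0,-0.088,0,-7.3,1,0],
    [0,0,-0.112,0,-9.3,1.3,0],
  ],
)

```text
t: 17.38
ee_pos: [0.4893, -0.1584, 0.269]
ee_rot: [-180.0, 0.0, -19.2]
wrist_force: [-0.7, 1.4, -2.8]
gripper_width: 0.0152
grip_force: 58.8
```

Request:
arm_command(
  rows=[
    [0,0,-0.024,0.2,-2,0.3,0],
    [0,0,-0.048,0.5,-4,0.6,0],
    [0,0,-0.07,0.7,-5.9,0.8,0],
    [0,0,-0.093,0.9,-7.7,1.1,0],
    [0,0,-0.112,1.1,-9.3,1.3,0],
  ],
)

```text
t: 17.8
ee_pos: [0.5307, -0.0747, 0.2561]
ee_rot: [-180.0, 0.0, -12.8]
wrist_force: [0.3, -0.3, -2.9]
gripper_width: 0.0149
grip_force: 58.8
```

Request:
arm_command(
  rows=[
    [0,0,-0.017,0.3,-1.4,0.2,0],
    [0,0,-0.03,0.6,-2.5,0.4,0],
    [0,0,-0.042,0.8,-3.4,0.5,0],
    [0,0,-0.05,0.9,-3.9,0.6,0],
    [0,0,-0.05,1,-4.1,0.6,0],
  ],
)

```text
t: 18.22
ee_pos: [0.549, -0.0388, 0.2504]
ee_rot: [180.0, 0.0, -10.1]
wrist_force: [0.1, -0.8, -1.6]
gripper_width: 0.015
grip_force: 58.8
```

```bash
python3 - <<'E'
from h import *
obs(); print(readout.get_obs()['joints'])
p,_=camera('wrist'); q,_=camera('scene')
u,v=proj('scene',(.6,-.05,.25)).astype(int)
save('w7.png',np.hstack([cv2.resize(p,(400,300)),cv2.resize(q[v-75:v+75,u-100:u+100],(400,300))]))
F=np.array([.644,-.055,0]); d=np.array([np.cos(np.radians(-10)),np.sin(np.radians(-10)),0])
T0=tool(); Ts=[pose(-10,th,F-.022*d+[0,0,max(.193,.215-.022*th/20)]) for th in range(4,61,4)]
plan(Ts,T0)
E
```

```text
t 18.22 pos [ 0.549  -0.0388  0.2504] rot [179.9915   0.0241 -10.0988] w 0.01499923103023731 F [ 0.1115 -0.813  -1.5688] g 58.828033804893494
[-35.3844  26.3947  48.0022 115.1566 -25.7497  49.4778 -73.2201]
[[0.0, -0.07, -0.003, 0.2, -0.2, -0.1, 0], [0.0, -0.14, -0.003, 0.5, -0.2, -0.2, 0], [0.0, -0.21, -0.003, 0.8, -0.2, -0.2, 0], [-0.0, -0.279, -0.003, 1.2, -0.2, -0.2, 0], [-0.0, -0.349, -0.003, 1.6, -0.2, -0.2, 0]]
[[0.0, -0.07, 0.0, 0.3, 0.0, -0.5, 0], [-0.0, -0.14, -0.0, 0.6, -0.0, -1.0, 0], [-0.0, -0.209, -0.0, 0.9, 0.0, -1.5, 0], [-0.0, -0.279, -0.0, 1.3, 0.0, -1.9, 0], [-0.0, -0.349, -0.0, 1.7, -0.0, -2.3, 0]]
[[-0.0, -0.07, 0.0, 0.3, -0.0, -0.5, 0], [-0.0, -0.14, -0.0, 0.6, -0.0, -1.0, 0], [-0.0, -0.209, -0.0, 0.9, 0.0, -1.5, 0], [-0.0, -0.279, -0.0, 1.3, -0.0, -1.9, 0], [-0.0, -0.349, -0.0, 1.7, -0.0, -2.3, 0]]
```

View pics/w7.png

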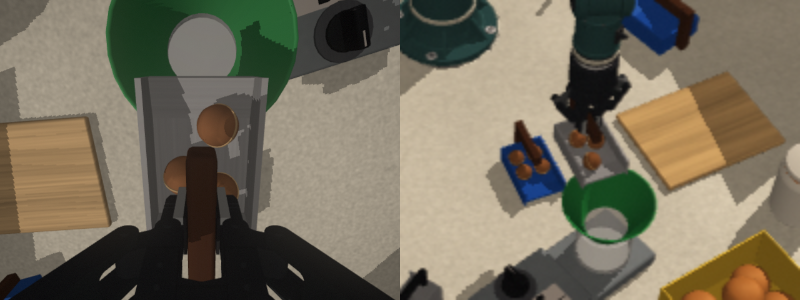

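Request:
arm_command(
  rows=[
    [0,-0.07,0,0.2,-0.1,-0.1,0],
    [0,-0.14,0,0.5,-0.2,-0.2,0],
    [0,-0.21,0,0.8,-0.2,-0.2,0],
    [0,-0.28,0,1.2,-0.2,-0.2,0],
    [0,-0.35,0,1.6,-0.2,-0.2,0],
  ],
)

```text
t: 18.73
ee_pos: [0.5654, -0.0416, 0.2532]
ee_rot: [180.0, 20.1, -10.3]
wrist_force: [0.6, -0.6, -2.0]
gripper_width: 0.0153
grip_force: 58.9
```

Request:
arm_command(
  rows=[
    [0,-0.07,0,0.3,0,-0.5,0],
    [0,-0.14,0,0.6,0,-1,0],
    [0,-0.21,0,0.9,0,-1.5,0],
    [0,-0.28,0,1.3,0,-1.9,0],
    [0,-0.35,0,1.7,0,-2.3,0],
  ],
)

```text
t: 19.15
ee_pos: [0.5894, -0.046, 0.2689]
ee_rot: [179.9, 40.1, -10.3]
wrist_force: [0.9, -0.2, -2.3]
gripper_width: 0.0151
grip_force: 59.0
```

Request:
arm_command(
  rows=[
    [0,-0.07,0,0.3,0,-0.5,0],
    [0,-0.14,0,0.6,0,-1,0],
    [0,-0.21,0,0.9,0,-1.5,0],
    [0,-0.28,0,1.3,0,-1.9,0],
    [0,-0.35,0,1.7,0,-2.3,0],
  ],
)

```text
t: 19.57
ee_pos: [0.6152, -0.0509, 0.2712]
ee_rot: [178.9, 59.4, -11.3]
wrist_force: [0.6, -0.7, -5.7]
gripper_width: 0.0147
grip_force: 59.1
```

Request:
arm_command(
  rows=[
    [0,0,0,0,0,0,0],
    [0,0,0,0,0,0,0],
    [0,0,0,0,0,0,0],
    [0,0,0,0,0,0,0],
    [0,0,0,0,0,0,0],
  ],
)

```text
t: 19.98
ee_pos: [0.6142, -0.05, 0.2752]
ee_rot: [179.6, 59.2, -10.6]
wrist_force: [0.8, -0.6, -2.2]
gripper_width: 0.0152
grip_force: 59.1
```

```bash
python3 - <<'E'
from h import *
obs(); print(readout.get_obs()['joints'])
p,_=camera('wrist'); q,_=camera('scene')
u,v=proj('scene',(.6,-.05,.25)).astype(int)
save('w8.png',np.hstack([cv2.resize(p,(400,300)),cv2.resize(q[v-75:v+75,u-100:u+100],(400,300))]))
E
```

```text
t 19.98 pos [ 0.6142 -0.05    0.2752] rot [179.6448  59.1618 -10.602 ] w 0.015173118993171654 F [ 0.7574 -0.6014 -2.1949] g 59.14811074733734
[-10.2503  54.4351  28.1964  71.9779 -15.8102 118.1753 -79.5613]
```

View pics/w8.png

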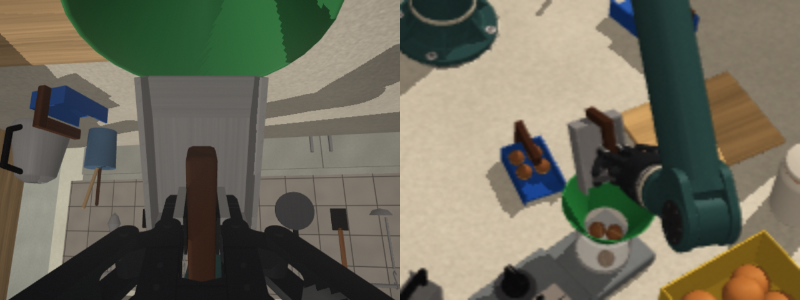

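```bash
python3 - <<'E'
from h import *
for f in ['side0','scene0']:
    P=np.load(f'/tmp/{f}.npz')['P']; p=np.load(f'/tmp/{f}.npz')['p']
    m=(abs(P[...,2]-.014)<.004)&(abs(P[...,0]-.505)<.2)&(abs(P[...,1]-.28)<.2)
    m=cv2.morphologyEx(m.astype(np.uint8),cv2.MORPH_OPEN,np.ones((5,5)))
    n,l,s,_=cv2.connectedComponentsWithStats(m); i=1+np.argmax(s[1:,4])
    print(f,s[i,4],cv2.minAreaRect(P[l==i][:,:2].astype(np.float32)*1000),np.median(P[l==i][:,2]))
F=np.array([.644,-.055,0]); d=np.array([np.cos(np.radians(-10)),np.sin(np.radians(-10)),0])
T0=tool(); plan([pose(-10,th,F-(.022+.002*k)*d+[0,0,.195+.005*k]) for k,th in enumerate(range(54,-1,-6),1)],T0)
E
```

```text
side0 8368 ((502.8180847167969, 275.671875), (261.1347351074219, 200.1025390625), 84.01700592041016) 0.01467503124859687Traceback (most recent call last):
  File "<stdin>", line 6, in <module>
    return _wrapfunc(a, 'argmax', axis=axis, out=out, **kwds)
    return bound(*args, **kwds)
ValueError: attempt to get argmax of an empty sequence
```

```bash
python3 - <<'E'
from h import *
F=np.array([.644,-.055,0]); d=np.array([np.cos(np.radians(-10)),np.sin(np.radians(-10)),0])
T0=tool(); Ts=[pose(-10,th,F-(.022+.002*k)*d+[0,0,.195+.005*k]) for k,th in enumerate(range(54,-1,-6),1)]
B=np.eye(4); B[:3,:3]=R.from_euler('xyz',(180,0,-6),degrees=True).as_matrix(); B[:3,3]=.496,.343,.2
plan(Ts+lerp(Ts[-1],B,15),T0)
E
```

```text
[[-0.002, 0.091, -0.004, -1.0, 0.1, 0.4, 0], [-0.002, 0.196, -0.004, -1.8, 0.1, 1.1, 0], [-0.002, 0.301, -0.004, -2.5, 0.1, 1.9, 0], [-0.002, 0.405, -0.004, -3.2, 0.1, 2.7, 0], [-0.001, 0.51, -0.004, -3.7, 0.1, 3.5, 0]]
[[0.0, 0.105, 0.0, -0.8, -0.0, 0.5, 0], [-0.0, 0.209, 0.0, -1.4, -0.0, 1.0, 0], [-0.0, 0.314, 0.0, -2.0, -0.0, 1.5, 0], [-0.0, 0.419, 0.0, -2.5, -0.0, 2.0, 0], [-0.0, 0.524, 0.0, -2.9, -0.0, 2.6, 0]]
[[-0.0, 0.0, -0.001, -0.1, -0.5, 0.1, 0], [-0.0, 0.0, -0.003, -0.5, -1.8, 0.4, 0], [-0.0, 0.0, -0.007, -1.0, -3.8, 0.8, 0], [-0.0, 0.0, -0.012, -1.7, -6.4, 1.4, 0], [-0.0, 0.0, -0.018, -2.5, -9.5, 2.1, 0]]
[[-0.0, 0.0, -0.006, -0.8, -3.4, 0.8, 0], [-0.0, 0.0, -0.013, -1.7, -7.0, 1.5, 0], [0.0, 0.0, -0.02, -2.7, -10.7, 2.4, 0], [-0.0, 0.0, -0.027, -3.5, -14.3, 3.1, 0], [0.0, 0.0, -0.034, -4.4, -17.7, 3.9, 0]]
[[-0.0, 0.0, -0.006, -0.7, -3.1, 0.7, 0], [0.0, 0.0, -0.011, -1.2, -5.8, 1.3, 0], [-0.0, 0.0, -0.015, -1.7, -7.8, 1.7, 0], [0.0, 0.0, -0.017, -1.9, -9.1, 2.0, 0], [0.0, 0.0, -0.018, -2.0, -9.6, 2.1, 0]]
```

Request:
arm_command(
  rows=[
    [0,0.09,0,-1,0.1,0.4,0],
    [0,0.195,0,-1.8,0.1,1.1,0],
    [0,0.3,0,-2.5,0.1,1.9,0],
    [0,0.405,0,-3.2,0.1,2.7,0],
    [0,0.51,0,-3.7,0.1,3.5,0],
  ],
)

```text
t: 20.5
ee_pos: [0.5657, -0.0418, 0.289]
ee_rot: [180.0, 29.7, -10.3]
wrist_force: [0.7, -0.0, -1.5]
gripper_width: 0.0152
grip_force: 59.0
```

Request:
arm_command(
  rows=[
    [0,0.105,0,-0.8,0,0.5,0],
    [0,0.21,0,-1.4,0,1,0],
    [0,0.315,0,-2,0,1.5,0],
    [0,0.42,0,-2.5,0,2,0],
    [0,0.524,0,-2.9,0,2.6,0],
  ],
)

```text
t: 20.92
ee_pos: [0.5274, -0.0351, 0.281]
ee_rot: [-179.9, -0.2, -10.3]
wrist_force: [-0.2, -0.2, -1.4]
gripper_width: 0.015
grip_force: 59.0
```

Request:
arm_command(
  rows=[
    [0,0,0,-0.1,-0.5,0.1,0],
    [0,0,0,-0.5,-1.8,0.4,0],
    [0,0,0,-1,-3.8,0.8,0],
    [0,0,-0.01,-1.7,-6.4,1.4,0],
    [0,0,-0.02,-2.5,-9.5,2.1,0],
  ],
)

```text
t: 21.33
ee_pos: [0.5217, 0.0636, 0.2595]
ee_rot: [180.0, 0.0, -9.2]
wrist_force: [0.8, -0.5, -2.4]
gripper_width: 0.0152
grip_force: 59.0
```

Request:
arm_command(
  rows=[
    [0,0,-0.006,-0.8,-3.4,0.8,0],
    [0,0,-0.013,-1.7,-7,1.5,0],
    [0,0,-0.02,-2.7,-10.7,2.4,0],
    [0,0,-0.027,-3.5,-14.3,3.1,0],
    [0,0,-0.034,-4.4,-17.7,3.9,0],
  ],
)

```text
t: 21.75
ee_pos: [0.5053, 0.2488, 0.2198]
ee_rot: [-180.0, 0.1, -7.0]
wrist_force: [0.8, 0.3, -2.2]
gripper_width: 0.0152
grip_force: 59.0
```

Request:
arm_command(
  rows=[
    [0,0,-0.006,-0.7,-3.1,0.7,0],
    [0,0,-0.011,-1.2,-5.8,1.3,0],
    [0,0,-0.015,-1.7,-7.8,1.7,0],
    [0,0,-0.017,-1.9,-9.1,2,0],
    [0,0,-0.018,-2,-9.6,2.1,0],
  ],
)

```text
t: 22.17
ee_pos: [0.4965, 0.346, 0.1983]
ee_rot: [-180.0, 0.1, -5.9]
wrist_force: [-0.1, 0.4, -1.5]
gripper_width: 0.0154
grip_force: 58.9
```

Request:
arm_command(
  rows=[
    [0,0,0,0,0,0,0],
    [0,0,0,0,0,0,0],
    [0,0,0,0,0,0,0],
    [0,0,0,0,0,0,0],
    [0,0,0,0,0,0,0],
  ],
)

```text
t: 22.58
ee_pos: [0.4974, 0.3413, 0.1996]
ee_rot: [-180.0, 0.1, -6.2]
wrist_force: [-0.1, -0.4, -2.1]
gripper_width: 0.0155
grip_force: 58.9
```

```bash
python3 - <<'E'
from h import *
obs(); print(readout.get_obs()['joints']); go((.496,.343,.066),rpy=(180,0,-6))
E
```

```text
t 22.58 pos [0.4974 0.3413 0.1996] rot [-179.9817    0.0863   -6.2348] w 0.015540384913870735 F [-0.1464 -0.3893 -2.1436] g 58.94464910030365
[ -58.3081   29.7125   27.7101  110.7283  -19.4088   44.1965 -115.8319]
turn [-0.0003  0.0015 -0.0041] shift cm [-0.14 -0.15 13.36] rows 3.2031330750897027 0.03503259496448548
```

Request:
arm_command(
  rows=[
    [0,0,0,0,0,2.5,0],
    [0,0,0,0,0,5,0],
    [0,0,0,0,0,8,0],
    [0,0,0,0,0,10.5,0],
    [0,0,0,0,0,12,0],
  ],
)

```text
t: 23.0
ee_pos: [0.4956, 0.3416, 0.0768]
ee_rot: [179.9, 0.3, -6.1]
wrist_force: [-1.1, -0.1, -1.5]
gripper_width: 0.015
grip_force: 58.9
```

Request:
arm_command(
  rows=[
    [0,0,0,0,0,0.4,0],
    [0,0,0,0,0,0.8,0],
    [0,0,0,0,0,1.1,0],
    [0,0,0,0,0,1.3,0],
    [0,0,0,0,0,1.4,0],
  ],
)

```text
t: 23.42
ee_pos: [0.4974, 0.3433, 0.0659]
ee_rot: [-179.9, 0.0, -6.1]
wrist_force: [0.3, 1.2, -1.7]
gripper_width: 0.0149
grip_force: 58.9
```

```bash
python3 - <<'E'
from h import *
obs()
E
```

```text
t 23.42 pos [0.4974 0.3433 0.0659] rot [-179.9103    0.0297   -6.0972] w 0.014933121985771836 F [ 0.3074  1.1661 -1.7458] g 58.85487377643585
```

Not yet in contact; lower a little more, release, and rise.

Request:
arm_command(
  rows=[
    [0,0,0,0,0,0.1,0],
    [0,0,0,0,0,0.2,0],
    [0,0,0,0,0,0.2,0],
    [0,0,0,0,0,0.2,0],
    [0,0,0,0,0,0.2,0],
  ],
)

```text
t: 23.83
ee_pos: [0.497, 0.3433, 0.0635]
ee_rot: [-179.9, 0.1, -6.1]
wrist_force: [-1.3, 0.7, -0.2]
gripper_width: 0.015
grip_force: 59.3
```

Request:
arm_command(
  rows=[
    [0,0,0,0,0,0,0.2],
    [0,0,0,0,0,0,0.4],
    [0,0,0,0,0,0,0.6],
    [0,0,0,0,0,0,1],
    [0,0,0,0,0,0,1],
  ],
)

```text
t: 24.25
ee_pos: [0.4967, 0.3429, 0.0631]
ee_rot: [-180.0, 0.1, -6.1]
wrist_force: [0.1, 0.0, -0.2]
gripper_width: 0.0645
grip_force: 0.0
```

Request:
arm_command(
  rows=[
    [0,0,0,0,0,0,1],
    [0,0,0,0,0,-2,1],
    [0,0,0,0,0,-6,1],
    [0,0,0,0,0,-10,1],
    [0,0,0,0,0,-14,1],
  ],
)

```text
t: 24.67
ee_pos: [0.4964, 0.3424, 0.2041]
ee_rot: [179.9, 0.2, -6.1]
wrist_force: [0.3, 1.0, -0.6]
gripper_width: 0.0852
grip_force: 0.0
```

```bash
python3 - <<'E'
from h import *
obs(); p,P=cloud('wrist'); np.savez('/tmp/w9.npz',p=p,P=P); print(handle(P+[0,0,-.014],(.5,.343)))
go((.36,-.04,.25),rpy=(180,0,-10))
E
```

```text
t 24.67 pos [0.4964 0.3424 0.2041] rot [179.9341   0.1644  -6.104 ] w 0.08524260926910764 F [ 0.2937  0.9505 -0.6284] g 0.0
handle 3164 c 487.6988525390625 344.0952453613281 len 95.92082977294922 15.809203147888184 yaw -5.7346954345703125 z 0.07768077013358361
ends along [0.4047 0.4983] centre 0.4508752551704933
(-5.7346954345703125, array([0.4897, 0.3439]))
turn [-0.0096 -0.007   0.0671] shift cm [-9.9  39.73 -4.21] rows 9.870342890730736 0.5455962146088709
```

```bash
python3 - <<'E'
from h import *
T0=tool(); B=np.eye(4); B[:3,:3]=R.from_euler('xyz',(180,0,-10),degrees=True).as_matrix(); B[:3,3]=.428,-.06,.2
plan(lerp(T0,B,17)+[B]*3,T0,1)
E
```

```text
[[-0.0, -0.0, 0.001, -0.0, 0.4, 0.0, 1], [-0.0, -0.0, 0.003, -0.1, 1.6, 0.0, 1], [-0.001, -0.001, 0.006, -0.2, 3.4, 0.1, 1], [-0.001, -0.001, 0.009, -0.4, 5.7, 0.1, 1], [-0.002, -0.001, 0.014, -0.6, 8.6, 0.2, 1]]
[[-0.001, -0.001, 0.005, -0.2, 3.2, 0.1, 1], [-0.002, -0.001, 0.011, -0.4, 6.6, 0.1, 1], [-0.002, -0.002, 0.017, -0.6, 10.2, 0.2, 1], [-0.003, -0.002, 0.023, -0.8, 13.8, 0.3, 1], [-0.004, -0.003, 0.028, -1.0, 17.3, 0.4, 1]]
[[-0.001, -0.001, 0.006, -0.1, 3.4, 0.1, 1], [-0.002, -0.001, 0.011, -0.2, 6.6, 0.2, 1], [-0.002, -0.002, 0.015, -0.3, 9.4, 0.2, 1], [-0.003, -0.002, 0.019, -0.4, 11.8, 0.3, 1], [-0.003, -0.002, 0.022, -0.4, 13.6, 0.4, 1]]
[[-0.0, -0.0, 0.002, -0.0, 1.2, 0.0, 1], [-0.0, -0.0, 0.003, -0.0, 1.6, 0.0, 1], [-0.0, -0.0, 0.003, -0.0, 1.6, 0.0, 1], [-0.0, -0.0, 0.003, -0.0, 1.6, 0.0, 1], [-0.0, -0.0, 0.003, -0.0, 1.6, 0.0, 1]]
```

Request:
arm_command(
  rows=[
    [0,0,0,0,0.4,0,1],
    [0,0,0,-0.1,1.6,0,1],
    [0,0,0.006,-0.2,3.4,0.1,1],
    [0,0,0.01,-0.4,5.7,0.1,1],
    [0,0,0.014,-0.6,8.6,0.2,1],
  ],
)

```text
t: 25.13
ee_pos: [0.48, 0.2571, 0.1991]
ee_rot: [179.9, 0.3, -6.8]
wrist_force: [0.3, -0.2, 0.4]
gripper_width: 0.0852
grip_force: 0.0
```

Request:
arm_command(
  rows=[
    [0,0,0.005,-0.2,3.2,0.1,1],
    [0,0,0.01,-0.4,6.6,0.1,1],
    [0,0,0.017,-0.6,10.2,0.2,1],
    [0,0,0.023,-0.8,13.8,0.3,1],
    [0,0,0.028,-1,17.3,0.4,1],
  ],
)

```text
t: 25.55
ee_pos: [0.4481, 0.0846, 0.1953]
ee_rot: [179.9, 0.3, -8.5]
wrist_force: [1.0, -0.7, -0.5]
gripper_width: 0.0854
grip_force: 0.0
```

Request:
arm_command(
  rows=[
    [0,0,0.006,-0.1,3.4,0.1,1],
    [0,0,0.01,-0.2,6.6,0.2,1],
    [0,0,0.015,-0.3,9.4,0.2,1],
    [0,0,0.02,-0.4,11.8,0.3,1],
    [0,0,0.022,-0.4,13.6,0.4,1],
  ],
)

```text
t: 25.97
ee_pos: [0.4233, -0.0492, 0.1915]
ee_rot: [179.9, 0.4, -10.0]
wrist_force: [1.2, -0.1, 0.9]
gripper_width: 0.0856
grip_force: 0.0
```

Request:
arm_command(
  rows=[
    [0,0,0,0,1.2,0,1],
    [0,0,0,0,1.6,0,1],
    [0,0,0,0,1.6,0,1],
    [0,0,0,0,1.6,0,1],
    [0,0,0,0,1.6,0,1],
  ],
)

```text
t: 26.38
ee_pos: [0.424, -0.0613, 0.1925]
ee_rot: [-180.0, 0.2, -9.7]
wrist_force: [0.7, 0.0, 1.1]
gripper_width: 0.0855
grip_force: 0.0
```

```bash
python3 - <<'E'
from h import *
obs(); print(readout.get_obs()['joints']); p,P=cloud('wrist'); save('w10.png',p)
a,g=handle(P,(.41,-.055)); print(a,g)
print([(np.round(r['at'],4),round(r['score'],2)) for r in nets.landmark_of('wrist','scoop_b_grip')+nets.landmark_of('wrist','scoop_b')])
obs()
E
```

```text
t 26.38 pos [ 0.424  -0.0613  0.1925] rot [-179.9855    0.1823   -9.6674] w 0.08552030347230213 F [0.6924 0.0411 1.0573] g 0.0
[-22.7691  18.6139  31.2925 131.9038 -17.5383  33.4664 -77.6932]
handle 2935 c 398.4381408691406 -52.96593475341797 len 95.41817474365234 16.00724983215332 yaw -10.369514465332031 z 0.07771090014013798
ends along [0.3553 0.4487] centre 0.401464247654877
-10.369514465332031 [ 0.4004 -0.0533]
[(array([ 0.4238, -0.0605, -0.0019]), 0.98)]
t 26.53 pos [ 0.4245 -0.0613  0.1928] rot [-179.9818    0.1255   -9.6405] w 0.08513099552947061 F [ 0.1954  0.2852 -0.5431] g 0.0
```

View pics/w10.png

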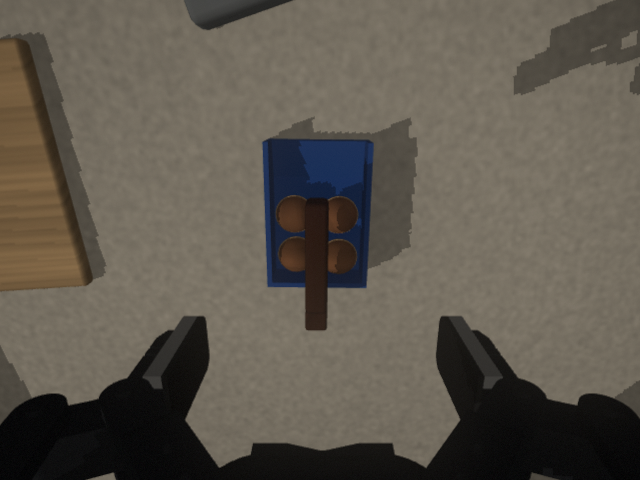

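Request:
arm_command(
  rows=[
    [0,0,0.01,0.1,-0.3,3.5,1],
    [0,0,0.013,0.1,-0.3,7,1],
    [0,0,0.013,0.1,-0.3,10.5,1],
    [0,0,0.013,0.1,-0.3,13,1],
    [0,0,0.013,0.1,-0.3,13,1],
  ],
)

```text
t: 26.95
ee_pos: [0.4235, -0.0584, 0.0596]
ee_rot: [-180.0, 0.5, -10.4]
wrist_force: [-0.0, -0.6, -0.2]
gripper_width: 0.0851
grip_force: 0.0
```

```bash
python3 - <<'E'
from h import *
obs(); print(readout.get_obs()['joints']); go((.4262,-.0581,.048),rpy=(180,0,-10.4))
E
```

```text
t 26.95 pos [ 0.4235 -0.0584  0.0596] rot [-179.9851    0.5361  -10.4438] w 0.08514609959781229 F [-0.038  -0.6262 -0.1519] g 0.0
[ -8.5009  33.14    13.8852 136.3363 -33.1262  14.0439 -64.8443]
turn [-0.0003  0.0094 -0.0008] shift cm [ 0.27 -0.08  1.16] rows 0.2856098880863459 0.07515905908837692
```

Request:
arm_command(
  rows=[
    [0,0,0,0.1,0,0.6,1],
    [0,0,0,0.2,0,1.2,1],
    [0,0,0,0.2,0,1.2,1],
    [0,0,0,0.2,0,1.2,0],
    [0,0,0,0.2,0,1.2,0],
  ],
  force=60,
)

```text
t: 27.37
ee_pos: [0.4283, -0.0597, 0.052]
ee_rot: [-180.0, -0.0, -10.5]
wrist_force: [-0.6, -0.9, 0.3]
gripper_width: 0.064
grip_force: 0.0
```

Request:
arm_command(
  rows=[
    [0,0,0,0,0,0,0],
    [0,0,0,0,0,0,0],
    [0,0,0,0,0,0,0],
    [0,0,0,0,0,0,0],
    [0,0,0,0,0,0,0],
  ],
  force=60,
)

```text
t: 27.78
ee_pos: [0.4278, -0.0596, 0.0514]
ee_rot: [-180.0, 0.1, -10.5]
wrist_force: [-0.6, -0.0, 5.9]
gripper_width: 0.015
grip_force: 59.0
```

Request:
arm_command(
  rows=[
    [0,0,0,0,0,0,0],
    [0,0,0,0,0,0,0],
    [0,0,0,0,0,0,0],
    [0,0,0,0,0,0,0],
    [0,0,0,0,0,0,0],
  ],
  force=60,
)

```text
t: 28.2
ee_pos: [0.4278, -0.0596, 0.0514]
ee_rot: [-180.0, 0.1, -10.5]
wrist_force: [-0.0, -0.3, 5.1]
gripper_width: 0.015
grip_force: 59.0
```

```bash
python3 - <<'E'
from h import *
obs(); print(readout.get_obs()['joints'])
E
```

```text
t 28.2 pos [ 0.4278 -0.0596  0.0514] rot [-179.9593    0.0789  -10.5229] w 0.014966507219569172 F [-0.0191 -0.255   5.1089] g 58.9962512254715
[ -7.1989  34.0901  12.3056 136.2161 -33.9243  12.4516 -64.1772]
```

Request:
arm_command(
  rows=[
    [0,0,0,0,0,-1,0],
    [0,0,0,0,0,-2.5,0],
    [0,0,0,0,0,-4.5,0],
    [0,0,0,0,0,-6.5,0],
    [0,0,0,0,0,-8.5,0],
  ],
)

```text
t: 28.62
ee_pos: [0.427, -0.0598, 0.1366]
ee_rot: [180.0, 0.2, -10.5]
wrist_force: [0.5, -0.1, -1.6]
gripper_width: 0.0153
grip_force: 58.9
```

Request:
arm_command(
  rows=[
    [0,0,0,0,0,-2,0],
    [0,0,0,0,0,-4,0],
    [0,0,0,0,0,-6,0],
    [0,0,0,0,0,-8,0],
    [0,0,0,0,0,-10,0],
  ],
)

```text
t: 29.03
ee_pos: [0.4269, -0.0598, 0.2366]
ee_rot: [180.0, 0.2, -10.5]
wrist_force: [-0.1, 0.6, -0.9]
gripper_width: 0.0151
grip_force: 58.8
```

Request:
arm_command(
  rows=[
    [0,0,0,0,0,-2,0],
    [0,0,0,0,0,-4,0],
    [0,0,0,0,0,-4.8,0],
    [0,0,0,0,0,-5,0],
    [0,0,0,0,0,-5,0],
  ],
)

```text
t: 29.45
ee_pos: [0.4277, -0.0596, 0.2858]
ee_rot: [-180.0, 0.1, -10.5]
wrist_force: [-0.1, -0.7, -0.8]
gripper_width: 0.0149
grip_force: 58.8
```

```bash
cat >> h.py <<'E'
def poseb(yaw,th,lip,o=(-.053,0,.039)):
    Rs=R.from_euler('z',yaw,degrees=True)*R.from_euler('y',th,degrees=True)
    T=np.eye(4); T[:3,:3]=(Rs*R.from_euler('x',180,degrees=True)).as_matrix()
    T[:3,3]=np.asarray(lip)+Rs.apply(o); return T
E
python3 - <<'E'
from h import *
obs()
F=np.array([.644,-.055,0]); d=np.array([np.cos(np.radians(-10)),np.sin(np.radians(-10)),0])
T0=tool(); A=poseb(-10,0,F-.022*d+[0,0,.215]); print(A[:3,3])
plan(lerp(T0,A,13)+[A]*2,T0)
E
```

```text
t 29.45 pos [ 0.4277 -0.0596  0.2858] rot [-179.9586    0.1083  -10.4754] w 0.014863741239213598 F [-0.0809 -0.6666 -0.7794] g 58.845895528793335
[ 0.5701 -0.042   0.254 ]
[[-0.0, 0.0, -0.0, 0.2, -0.1, 0.1, 0], [-0.0, 0.0, -0.001, 0.9, -0.3, 0.2, 0], [-0.0, 0.0, -0.001, 1.9, -0.6, 0.4, 0], [-0.0, 0.0, -0.002, 3.1, -1.0, 0.7, 0], [-0.0, 0.001, -0.003, 4.5, -1.4, 1.0, 0]]
[[-0.0, 0.0, -0.001, 1.5, -0.5, 0.4, 0], [-0.0, 0.0, -0.002, 3.1, -1.0, 0.7, 0], [-0.0, 0.001, -0.003, 4.7, -1.5, 1.1, 0], [-0.0, 0.001, -0.004, 6.1, -1.9, 1.4, 0], [-0.0, 0.001, -0.004, 7.3, -2.3, 1.7, 0]]
[[-0.0, 0.0, -0.001, 1.0, -0.3, 0.2, 0], [-0.0, 0.0, -0.001, 1.6, -0.5, 0.4, 0], [-0.0, 0.0, -0.001, 1.9, -0.6, 0.4, 0], [-0.0, 0.0, -0.001, 1.9, -0.6, 0.4, 0], [-0.0, 0.0, -0.001, 1.9, -0.6, 0.4, 0]]
```

Request:
arm_command(
  rows=[
    [0,0,0,0.2,-0.1,0.1,0],
    [0,0,0,0.9,-0.3,0.2,0],
    [0,0,0,1.9,-0.6,0.4,0],
    [0,0,0,3.1,-1,0.7,0],
    [0,0,0,4.5,-1.4,1,0],
  ],
)

```text
t: 29.87
ee_pos: [0.4757, -0.054, 0.2748]
ee_rot: [180.0, 0.2, -10.5]
wrist_force: [1.0, -0.4, -1.8]
gripper_width: 0.0149
grip_force: 58.9
```

Request:
arm_command(
  rows=[
    [0,0,0,1.5,-0.5,0.4,0],
    [0,0,0,3.1,-1,0.7,0],
    [0,0,0,4.7,-1.5,1.1,0],
    [0,0,-0.005,6.1,-1.9,1.4,0],
    [0,0,-0.005,7.3,-2.3,1.7,0],
  ],
)

```text
t: 30.28
ee_pos: [0.5527, -0.0447, 0.2572]
ee_rot: [179.9, 0.2, -10.2]
wrist_force: [-0.4, -0.6, -2.6]
gripper_width: 0.0151
grip_force: 58.8
```

Request:
arm_command(
  rows=[
    [0,0,0,1,-0.3,0.2,0],
    [0,0,0,1.6,-0.5,0.4,0],
    [0,0,0,1.9,-0.6,0.4,0],
    [0,0,0,1.9,-0.6,0.4,0],
    [0,0,0,1.9,-0.6,0.4,0],
  ],
)

```text
t: 30.7
ee_pos: [0.57, -0.0427, 0.2547]
ee_rot: [-180.0, 0.1, -10.2]
wrist_force: [0.2, 0.0, -2.1]
gripper_width: 0.0149
grip_force: 58.8
```

```bash
python3 - <<'E'
from h import *
obs(); print(readout.get_obs()['joints'])
p,P=cloud('wrist'); q,_=camera('scene')
u,v=proj('scene',(.6,-.05,.25)).astype(int)
save('w11.png',np.hstack([cv2.resize(p,(400,300)),cv2.resize(q[v-75:v+75,u-100:u+100],(400,300))]))
F=np.array([.644,-.055,0]); d=np.array([np.cos(np.radians(-10)),np.sin(np.radians(-10)),0])
T0=tool(); Ts=[poseb(-10,th,F-.022*d+[0,0,max(.193,.215-.022*th/20)]) for th in np.linspace(3.5,52.5,15)]
plan(Ts,T0)
E
```

```text
t 30.7 pos [ 0.57   -0.0427  0.2547] rot [-179.9946    0.1485  -10.2321] w 0.014929485209027635 F [ 0.2124  0.0132 -2.1191] g 58.83859634399414
[-25.8414  24.4468  34.9078 111.9894 -18.2554  49.1853 -81.445 ]
[[-0.001, -0.059, -0.004, 0.3, -0.1, 0.2, 0], [-0.001, -0.12, -0.004, 0.5, -0.1, 0.2, 0], [-0.001, -0.181, -0.004, 0.8, -0.1, 0.3, 0], [-0.001, -0.242, -0.004, 1.1, -0.1, 0.5, 0], [-0.001, -0.303, -0.004, 1.4, -0.1, 0.6, 0]]
[[0.0, -0.061, -0.0, 0.3, -0.0, -0.1, 0], [0.0, -0.122, -0.0, 0.6, -0.0, -0.4, 0], [0.0, -0.183, -0.0, 0.9, -0.0, -0.6, 0], [0.0, -0.244, -0.0, 1.2, 0.0, -0.9, 0], [0.0, -0.305, -0.0, 1.5, -0.0, -1.2, 0]]
[[0.0, -0.061, 0.0, 0.2, -0.0, -0.3, 0], [0.0, -0.122, -0.0, 0.5, -0.0, -0.6, 0], [0.0, -0.183, -0.0, 0.8, -0.0, -0.9, 0], [0.0, -0.244, -0.0, 1.1, -0.0, -1.2, 0], [-0.0, -0.305, -0.0, 1.4, -0.0, -1.4, 0]]
```

View pics/w11.png

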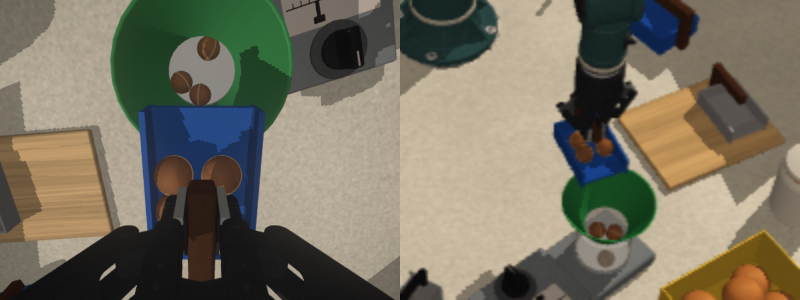

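Request:
arm_command(
  rows=[
    [0,-0.06,0,0.3,-0.1,0.2,0],
    [0,-0.12,0,0.5,-0.1,0.2,0],
    [0,-0.18,0,0.8,-0.1,0.3,0],
    [0,-0.24,0,1.1,-0.1,0.5,0],
    [0,-0.3,0,1.4,-0.1,0.6,0],
  ],
)

```text
t: 31.22
ee_pos: [0.5844, -0.0439, 0.2493]
ee_rot: [-180.0, 17.4, -10.2]
wrist_force: [0.2, -0.3, -1.9]
gripper_width: 0.0149
grip_force: 58.9
```

Request:
arm_command(
  rows=[
    [0,-0.06,0,0.3,0,-0.1,0],
    [0,-0.12,0,0.6,0,-0.4,0],
    [0,-0.18,0,0.9,0,-0.6,0],
    [0,-0.245,0,1.2,0,-0.9,0],
    [0,-0.305,0,1.5,0,-1.2,0],
  ],
)

```text
t: 31.63
ee_pos: [0.6024, -0.0472, 0.2563]
ee_rot: [-180.0, 34.8, -10.2]
wrist_force: [1.6, -0.0, -1.5]
gripper_width: 0.015
grip_force: 59.0
```

Request:
arm_command(
  rows=[
    [0,-0.06,0,0.2,0,-0.3,0],
    [0,-0.12,0,0.5,0,-0.6,0],
    [0,-0.18,0,0.8,0,-0.9,0],
    [0,-0.245,0,1.1,0,-1.2,0],
    [0,-0.305,0,1.4,0,-1.4,0],
  ],
)

```text
t: 32.05
ee_pos: [0.6218, -0.0507, 0.2596]
ee_rot: [-180.0, 52.3, -10.2]
wrist_force: [-0.5, -0.4, -1.1]
gripper_width: 0.0148
grip_force: 59.0
```

Request:
arm_command(
  rows=[
    [0,0,0,0,0,0,0],
    [0,0,0,0,0,0,0],
    [0,0,0,0,0,0,0],
    [0,0,0,0,0,0,0],
    [0,0,0,0,0,0,0],
  ],
)

```text
t: 32.47
ee_pos: [0.621, -0.0505, 0.2605]
ee_rot: [-180.0, 52.1, -10.2]
wrist_force: [0.5, -0.3, -1.4]
gripper_width: 0.0154
grip_force: 59.0
```

Request:
arm_command(
  rows=[
    [0,0,0,0,0,0,0],
    [0,0,0,0,0,0,0],
    [0,0,0,0,0,0,0],
    [0,0,0,0,0,0,0],
    [0,0,0,0,0,0,0],
  ],
)

```text
t: 32.88
ee_pos: [0.6212, -0.0505, 0.2593]
ee_rot: [-180.0, 52.2, -10.2]
wrist_force: [0.2, 0.1, -0.5]
gripper_width: 0.0151
grip_force: 59.0
```

```bash
python3 - <<'E'
from h import *
obs(); print(readout.get_obs()['joints'])
p,P=cloud('wrist'); save('w12.png',p)
for n in ['wrist']: print([(np.round(r['at'],3),round(r['score'],2),proj(n,r['at']).round()) for r in nets.landmark_of(n,'nut_1')])
F=np.array([.644,-.055,0]); d=np.array([np.cos(np.radians(-10)),np.sin(np.radians(-10)),0])
T0=tool(); Ts=[poseb(-10,th,F-(.022+.003*k)*d+[0,0,.195+.006*k]) for k,th in enumerate(np.linspace(47,0,10),1)]
plan(Ts,T0)
E
```

```text
t 32.88 pos [ 0.6212 -0.0505  0.2593] rot [-179.9756   52.2421  -10.1895] w 0.015069038021946793 F [ 0.2073  0.1053 -0.4851] g 59.000521302223206
[-11.149   52.6892  28.9844  74.0765 -16.952  111.2505 -79.5562]
[]
[[-0.003, 0.092, -0.002, -1.1, 0.0, 0.3, 0], [-0.003, 0.183, -0.002, -2.1, 0.0, 0.7, 0], [-0.003, 0.274, -0.003, -3.0, 0.0, 1.1, 0], [-0.003, 0.365, -0.003, -3.8, 0.1, 1.6, 0], [-0.003, 0.456, -0.003, -4.6, 0.1, 2.0, 0]]
[[0.0, 0.091, 0.0, -0.9, 0.0, 0.1, 0], [0.0, 0.182, -0.0, -1.7, 0.0, 0.2, 0], [0.0, 0.273, 0.0, -2.5, 0.0, 0.4, 0], [0.0, 0.365, 0.0, -3.2, 0.0, 0.5, 0], [0.0, 0.456, 0.0, -3.8, 0.0, 0.7, 0]]
```

Untilt; then look for the nuts while level.

Request:
arm_command(
  rows=[
    [0,0.09,0,-1.1,0,0.3,0],
    [0,0.18,0,-2.1,0,0.7,0],
    [0,0.27,0,-3,0,1.1,0],
    [0,0.365,0,-3.8,0,1.6,0],
    [0,0.456,0,-4.6,0,2,0],
  ],
)

```text
t: 33.4
ee_pos: [0.5777, -0.043, 0.2838]
ee_rot: [-180.0, 25.9, -10.2]
wrist_force: [-0.4, 0.6, -0.9]
gripper_width: 0.0149
grip_force: 58.9
```

Request:
arm_command(
  rows=[
    [0,0.09,0,-0.9,0,0.1,0],
    [0,0.18,0,-1.7,0,0.2,0],
    [0,0.27,0,-2.5,0,0.4,0],
    [0,0.365,0,-3.2,0,0.5,0],
    [0,0.456,0,-3.8,0,0.7,0],
  ],
)

```text
t: 33.82
ee_pos: [0.5406, -0.0364, 0.2946]
ee_rot: [-179.9, -0.3, -10.2]
wrist_force: [0.1, -0.6, -1.1]
gripper_width: 0.0152
grip_force: 58.9
```

Request:
arm_command(
  rows=[
    [0,0,0,0,0,0,0],
    [0,0,0,0,0,0,0],
    [0,0,0,0,0,0,0],
    [0,0,0,0,0,0,0],
    [0,0,0,0,0,0,0],
  ],
)

```text
t: 34.23
ee_pos: [0.5426, -0.0364, 0.2937]
ee_rot: [180.0, -0.0, -10.2]
wrist_force: [-0.7, 0.4, -2.0]
gripper_width: 0.0151
grip_force: 58.9
```

```bash
python3 - <<'E'
from h import *
obs()
p,P=cloud('wrist'); q,_=camera('scene')
print([(np.round(r['at'],3),round(r['score'],2),proj('wrist',r['at']).round()) for r in nets.landmark_of('wrist','nut_1')])
u,v=proj('scene',(.62,-.08,.15)).astype(int)
save('w13.png',np.hstack([cv2.resize(p,(400,300)),cv2.resize(q[v-75:v+75,u-100:u+100],(400,300))]))
T0=tool(); B=np.eye(4); B[:3,:3]=R.from_euler('xyz',(180,0,-6),degrees=True).as_matrix(); B[:3,3]=.501+.007,.215,.2
plan(lerp(T0,B,12)+[B]*3,T0)
E
```

```text
t 34.23 pos [ 0.5426 -0.0364  0.2937] rot [179.9588  -0.0166 -10.2162] w 0.01511158341763308 F [-0.7485  0.4163 -2.0039] g 58.89353692531586
[(array([ 0.673, -0.044,  0.049]), 0.93, array([303.,  49.])), (array([ 0.672, -0.068,  0.048]), 0.84, array([330.,  46.])), (array([ 0.641, -0.087,  0.054]), 0.81, array([358.,  78.])), (array([ 0.636, -0.029,  0.049]), 0.8, array([296.,  97.])), (array([ 0.615, -0.054,  0.055]), 0.75, array([327., 115.])), (array([ 0.645, -0.054,  0.049]), 0.74, array([321.,  81.])), (array([ 0.657, -0.075,  0.074]), 0.64, array([343.,  58.]))]
[[0.0, 0.0, -0.001, -0.2, -0.5, 0.2, 0], [0.0, 0.0, -0.005, -0.6, -1.8, 0.7, 0], [0.0, 0.0, -0.012, -1.2, -3.8, 1.5, 0], [0.0, 0.0, -0.019, -2.0, -6.3, 2.4, 0], [0.0, 0.0, -0.028, -2.9, -9.1, 3.5, 0]]
[[0.0, 0.0, -0.009, -0.9, -3.0, 1.2, 0], [0.0, 0.0, -0.018, -1.8, -6.0, 2.3, 0], [0.0, 0.0, -0.027, -2.6, -8.9, 3.4, 0], [0.0, 0.0, -0.035, -3.3, -11.4, 4.4, 0], [0.0, 0.0, -0.041, -3.9, -13.4, 5.1, 0]]
[[0.0, 0.0, -0.004, -0.3, -1.3, 0.5, 0], [0.0, 0.0, -0.005, -0.5, -1.8, 0.7, 0], [0.0, 0.0, -0.005, -0.5, -1.8, 0.7, 0], [0.0, 0.0, -0.005, -0.5, -1.8, 0.7, 0], [0.0, 0.0, -0.005, -0.5, -1.8, 0.7, 0]]
```

View pics/w13.png

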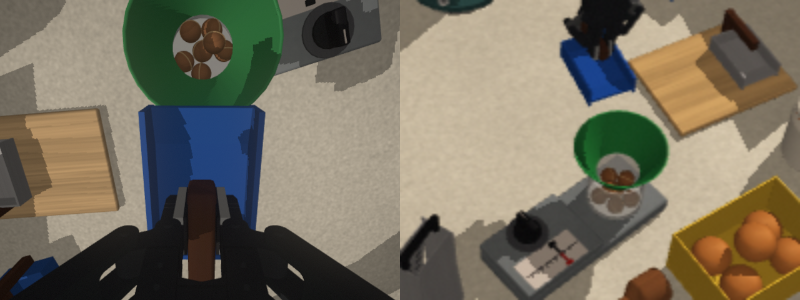

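Request:
arm_command(
  rows=[
    [0,0,0,-0.2,-0.5,0.2,0],
    [0,0,-0.005,-0.6,-1.8,0.7,0],
    [0,0,-0.012,-1.2,-3.8,1.5,0],
    [0,0,-0.02,-2,-6.3,2.4,0],
    [0,0,-0.028,-2.9,-9.1,3.5,0],
  ],
)

```text
t: 34.8
ee_pos: [0.5288, 0.0597, 0.2585]
ee_rot: [-180.0, -0.0, -8.7]
wrist_force: [0.2, 0.8, -1.2]
gripper_width: 0.0147
grip_force: 59.0
```

Request:
arm_command(
  rows=[
    [0,0,-0.009,-0.9,-3,1.2,0],
    [0,0,-0.018,-1.8,-6,2.3,0],
    [0,0,-0.027,-2.6,-8.9,3.4,0],
    [0,0,-0.035,-3.3,-11.4,4.4,0],
    [0,0,-0.041,-3.9,-13.4,5.1,0],
  ],
)

```text
t: 35.22
ee_pos: [0.5085, 0.2011, 0.2062]
ee_rot: [-180.0, 0.1, -6.0]
wrist_force: [0.8, -0.3, -1.1]
gripper_width: 0.015
grip_force: 59.0
```

Request:
arm_command(
  rows=[
    [0,0,-0.004,-0.3,-1.3,0.5,0],
    [0,0,-0.005,-0.5,-1.8,0.7,0],
    [0,0,-0.005,-0.5,-1.8,0.7,0],
    [0,0,-0.005,-0.5,-1.8,0.7,0],
    [0,0,-0.005,-0.5,-1.8,0.7,0],
  ],
)

```text
t: 35.63
ee_pos: [0.508, 0.2135, 0.2013]
ee_rot: [180.0, -0.1, -6.1]
wrist_force: [-0.0, -0.6, -1.4]
gripper_width: 0.0151
grip_force: 58.9
```

```bash
python3 - <<'E'
from h import *
obs(); p,P=cloud('wrist'); print(handle(P+[0,0,-.014],(.5,.343),.07)); go((.508,.213,.0664),rpy=(180,0,-6))
E
```

```text
t 35.63 pos [0.508  0.2135 0.2013] rot [179.9854  -0.0659  -6.1319] w 0.015071516906198575 F [-0.0458 -0.6071 -1.3894] g 58.9181524515152
handle 3548 c 487.6360168457031 343.4149169921875 len 96.16731262207031 16.570926666259766 yaw -6.1659393310546875 z 0.07754368789710751
ends along [0.4015 0.4955] centre 0.4479294108189637
(-6.1659393310546875, array([0.4896, 0.3432]))
turn [ 0.     -0.0013 -0.0027] shift cm [-0.02  0.04 13.5 ] rows 3.2384464703495035 0.023484967226802128
```

Request:
arm_command(
  rows=[
    [0,0,0,0,0,2.5,0],
    [0,0,0,0,0,5,0],
    [0,0,0,0,0,8,0],
    [0,0,0,0,0,10.5,0],
    [0,0,0,0,0,12,0],
  ],
)

```text
t: 36.1
ee_pos: [0.507, 0.2136, 0.0791]
ee_rot: [179.9, 0.1, -6.1]
wrist_force: [0.1, -0.3, -1.2]
gripper_width: 0.015
grip_force: 58.8
```

Request:
arm_command(
  rows=[
    [0,0,0,0,0,0.5,0],
    [0,0,0,0,0,1,0],
    [0,0,0,0,0,1.3,0],
    [0,0,0,0,0,1.5,0],
    [0,0,0,0,0,1.5,0],
  ],
)

```text
t: 36.52
ee_pos: [0.5081, 0.2154, 0.0665]
ee_rot: [-179.9, -0.1, -6.0]
wrist_force: [-0.8, 0.2, -2.2]
gripper_width: 0.015
grip_force: 58.8
```

```bash
python3 - <<'E'
from h import *
obs()
E
```

```text
t 36.52 pos [0.5081 0.2154 0.0665] rot [-179.9479   -0.0799   -5.9955] w 0.014953546501178505 F [-0.8097  0.1995 -2.1924] g 58.820146322250366
```

Request:
arm_command(
  rows=[
    [0,0,0,0,0,0.1,0],
    [0,0,0,0,0,0.1,0],
    [0,0,0,0,0,0.1,0],
    [0,0,0,0,0,0.1,0],
    [0,0,0,0,0,0.1,0],
  ],
)

```text
t: 36.93
ee_pos: [0.5083, 0.2156, 0.0655]
ee_rot: [-179.9, -0.1, -6.0]
wrist_force: [0.8, -1.0, 4.1]
gripper_width: 0.0151
grip_force: 59.7
```

Request:
arm_command(
  rows=[
    [0,0,0,0,0,0,0.2],
    [0,0,0,0,0,0,0.4],
    [0,0,0,0,0,0,0.6],
    [0,0,0,0,0,0,0.9],
    [0,0,0,0,0,0,0.9],
  ],
)

```text
t: 37.35
ee_pos: [0.5071, 0.2152, 0.0646]
ee_rot: [180.0, 0.0, -6.0]
wrist_force: [0.0, -0.6, -0.6]
gripper_width: 0.0647
grip_force: 0.0
```

Request:
arm_command(
  rows=[
    [0,0,0,0,0,0,0.9],
    [0,0,0,0,0,-2,0.9],
    [0,0,0,0,0,-6,0.9],
    [0,0,0,0,0,-10,0.9],
    [0,0,0,0,0,-14,0.9],
  ],
)

```text
t: 37.77
ee_pos: [0.5067, 0.2148, 0.2059]
ee_rot: [179.9, 0.1, -6.0]
wrist_force: [0.5, 0.1, 0.4]
gripper_width: 0.0772
grip_force: 0.0
```

Request:
arm_command(
  rows=[
    [0,0,0,0,0,-3,0.9],
    [0,0,0,0,0,-6,0.9],
    [0,0,0,0,0,-6,0.9],
    [0,0,0,0,0,-6,0.9],
    [0,0,0,0,0,-6,0.9],
  ],
)

```text
t: 38.18
ee_pos: [0.5066, 0.2153, 0.2643]
ee_rot: [180.0, 0.1, -6.0]
wrist_force: [-0.1, 0.1, -1.2]
gripper_width: 0.0768
grip_force: 0.0
```

```bash
python3 - <<'E'
from h import *
obs(); p,P=cloud('wrist')
for c in((.5,.343),(.5,.214)):
    a,g=handle(P+[0,0,-.014],c,.07)
    d=np.array([np.cos(np.radians(a)),np.sin(np.radians(a))]); o=g+.021*d-np.array([.503,.276])
    b=np.radians(-6); print('board xy',o@[np.cos(b),np.sin(b)],o@[-np.sin(b),np.cos(b)])
q,_=camera('scene'); save('end.png',q[130:370,240:560].repeat(2,0).repeat(2,1))
for t in ['jar','grater','pot_lid']: print(t,[np.round(r['at'],3) for r in nets.landmark_of('scene',t)][:2])
E
```

```text
t 38.18 pos [0.5066 0.2153 0.2643] rot [179.9962   0.0555  -5.9582] w 0.07678130597548902 F [-0.1091  0.1137 -1.1643] g 0.0
handle 2346 c 487.9767150878906 343.484619140625 len 95.2469711303711 16.38141441345215 yaw -6.269256591796875 z 0.0775276215761296
ends along [0.4012 0.4948] centre 0.44754961363158835
board xy 0.0010046967103825586 0.06543648432531467
handle 2036 c 478.1847839355469 218.03546142578125 len 95.40149688720703 15.561349868774414 yaw -6.43487548828125 z 0.07761999217885861
ends along [0.4045 0.498 ] centre 0.4507360997931098
board xy 0.004379005935229263 -0.06041546770119733
jar [array([0.483, 0.215, 0.085]), array([ 0.742,  0.312, -0.001])]
grater [array([ 0.644, -0.428,  0.004]), array([0.498, 0.34 , 0.078])]
pot_lid [array([ 0.468, -0.483,  0.002])]
```

View pics/end.png

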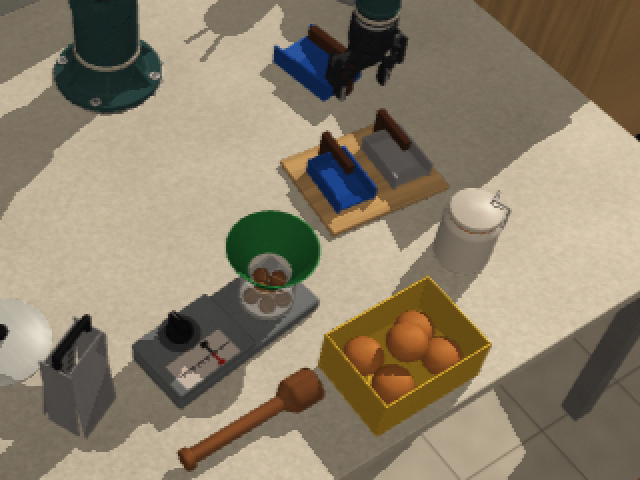

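The end picture shows both scoops upright on the board at (340,175) and (395,150). The walnuts are in the drum at (268,285), and the pointer and mark are in line at (213,350).

```bash
python3 -c "
from rig import manip
print(manip.close_job())"
```

```text
the job is handed in; nothing more can be done
None
```

The job is handed in, though no verdict came back: the pointer is in line with the red mark (about 0.3 mm off), all 7 walnuts are in the drum, both scoops stand empty and upright on the board, and the jar, grater and pot lid were not moved.

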